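Finish the alternating pile of slotted angle brackets

TASK

Finish the pile of slotted angle brackets begun in the parts tray, turning each bracket the opposite way to the one below it so that the pile stays balanced. Take the bracket that lies ridge-up on the bench, turn it so that one leg stands on the free end of the bottom bracket and the other lies level across the top of the bottom bracket's upright, closing a box, and let go; then set the standing bracket flat on top with its upright at the same end as the bottom bracket's upright. Keep the three ends and sides flush to about a centimetre, set them down rather than drop them, do not shove the bottom bracket about, and leave the oil can and the part tin where they are.

Things in the scene. Friction and masses are not known exactly. Their poses are not given: they have to be found in the camera images.
- bottom_bracket: First bracket of the pile, loose in the tray. Steel angle: both legs 80 mm outside, 8 mm thick, 40 mm wide (along x), an 11 mm slot along the middle of each from 22 to 64 mm from the corner; 0.34 kg. Flat leg along y, from its toe at y -40 to y +40 mm; upright leg at y +32 to +40, 80 mm high. Origin: centre of the flat leg's underside, 3 mm above the bench; z up.
- tray: Fixed shallow grey steel tray, 120 (x) by 150 (y) by 16 mm high, floor and walls 3 mm, a wire handle at either y end. Origin: centre of its underside.
- ridge_centre (a point): Centre of the bracket lying ridge-up like a tent, same size and shape as the bottom one, 0.24 to 0.48 kg. It rests on its toes; the two alike legs slope down 45 degrees to its +y and -y. The ridge (outer corner) runs 40 mm along x, 62 mm above the bench. This point is between the legs, 31 mm below the ridge along the part's -z. The flat end faces, normal to x, are 40 mm apart: grip there.
- ridge_corner (a point): Middle of that bracket's outer corner edge (the ridge), 31 mm from ridge_centre along the part's +z; same axes. Flush in the pile it is at x 0, y -40, z +88 mm in the bottom bracket's frame, and the part's z leans 45 degrees. Up to 12 mm nearer the middle (y -28) is also good; more than 4 mm farther out than y -40 the standing leg slips off the toe.
- standing_centre (a point): Centre of the third bracket (same size and shape, 0.24 to 0.48 kg), which stands on the bench: 40 mm above its underside, in the middle of its 80 mm square outline, in open space. Axes as for the bottom bracket: flat leg along y, upright leg at y +32 to +40 mm, its top 40 mm above this point. Flush in the pile it is at x 0, y 0, z +128 mm in the bottom bracket's frame.
- standing_top (a point): Middle of the top edge of the third bracket's upright leg, which is 8 mm thick (gripped easily from above); 40 mm above standing_centre and 36 mm from it along +y; same axes.
- oil_can: Red thumb oiler with a thin brass spout, 56 mm wide and 147 mm tall, standing behind the tray; origin at the centre of its underside. To be left alone.
- part_tin: Round tin with a dark green lid, 67 mm wide and 32 mm high, on the bench; origin at the centre of its underside. To be left alone.
- slotting_machine: Heavy fixed machine at the back. Its grey starter box juts out between the tray and the brackets: it fills x 0.53 to 0.67, y 0.02 to 0.17, z 0.046 to 0.25 m (world), and the machine's casing behind and to the right of it begins at x 0.54 m (0.50 at y -0.3): carry things past in front of it, or higher. Origin at the machine's foot.
Not all that is in view belongs to the job. What is shaped like the part that bears standing_centre but pink is not meant.

How it is judged:
By the outcome, as a careful person would: the job done as asked, in the order asked, and still so for the second after the job is handed in, with the robot touching nothing.
It also fails if it takes over 64 s, if anything falls off the work surface, if the arm or the gripper's body presses on something with over 40 N, if the wrist force passes 120 N, or if a joint passes its speed limit or range.

ROBOT

A 6-joint arm with a two-finger parallel gripper is mounted at the origin on a cart in front of the work surface, level with it; the furniture and walls round the work are solid. World frame = base frame: x ahead of the robot, y to its left, z up, the work surface at z = 0. Lengths are in m, angles in rad, forces in N, time in s.
With the tool pointing down it reaches from about 0.425 to 0.95 m from the base axis. Payload 3.5 kg.
Tool frame: the origin (TCP) lies on the centre line of the jaws, within the pads' length; the fingertips stand tip_extent ahead of it and the grasp point (between the pads) lies 2 mm behind it (tip_extent is the distance from the TCP to the fingertips, in m); z points along the fingers, y is the direction in which the jaws open and shut (so a half turn about z gives the same grasp; the last joint's range is limited). The gripper opens to 85 mm and grips with 20 to 120 N. Pads are 22 mm wide; open, the fingers measure 114 mm over their backs; the gripper's body (76 mm by 85 mm) begins 54 mm behind the grasp point. The pads swing forward as they close: fully open they stand 13 mm farther back than shut.
Start: joints at [1.024, 0.286, 1.577, -0, 1.279, -0.15], TCP at [0.261, 0.623, 0.248] pointing down, gripper open.
Joint ranges: [-2.77, 2.77], [-0.9, 2.22], [0.21, 2.48], [-1.53, 4.67], [0.24, 2.81], [-2.84, 2.84]. Speed limits (rad/s): [2.79, 2.79, 3.14, 3.14, 3.14, 3.14].

INTERFACE

Orientations are given as a unit quaternion [x, y, z, w].
In Python, from plant import * gives the robot as it stands.
- The arm moves only by the shell command python3 -m crank 'ROWS' [FORCE]. ROWS is JSON, a list of rows, each a list of 7 numbers: the gripper's target within -1 to 1 (shut at 1, half-way at 0, fully open at -1), then the shift along the tool's x, y, z in cm, then the turn, a rotation vector about the tool's x, y, z in degrees. In form: [[fingers, tx, ty, tz, wx, wy, wz], ...]. A call has 1 to 5 rows; each row shifts and turns the commanded pose from where the row before left it, along the tool's axes as they then stand; what a row does not reach is not made up. A row lasts 1/10 s, in which the tool goes at most 50 mm and 8.59 degrees, less where a joint would pass 70% of its speed; a pose out of reach is approached as far as the arm can. A call is refused whole if a number of a shift passes 5 or a number of a turn 8.59, either way. A call with a gripper value outside its range is refused whole. The fingers move at their own pace and stop on an object; FORCE is the grip in N (left out, the last holds). Time passes only in rows, so rows that do not move let the fingers close. It gives the time, the measured TCP pose, the force and the opening at its end, in the units of the state.
- get_state(): the state, without advancing time (a new reading comes with each control period).
- read_camera(name): name is "scene" or "top" or "wrist"; returns a dict with "color" (400x640x3 uint8, red, green, blue), "vfov" (degrees; the focal length in pixels is half the picture's height over the tangent of half this angle, whatever the lens; pixels are square), "cx", "cy" (the principal point, pixels), "distortion" ([k1, k2, p1, p2, k3] as OpenCV has them; the pictures are not rectified), "cam_to_world" (4x4, takes a point from camera to world coordinates). Camera axes: x right, y up, looking along -z (the intrinsics and any distortion apply to the point x, -y, -z); pixel columns grow to the right and rows downward; lengths in m; the calibration is good to about 2 mm. A picture is of the moment at which its call begins. There is no depth.
- sign_off(): hands the job in, once; it reports no verdict.
Trained networks look in the newest picture that a camera, given by its name, has taken for a name from the list of things; names that differ only in an ending like _2 or _b are one class to them, and where a whole thing is asked for, a point or a joint stands for the part that bears it (a point fixed in the world has none). Each returns a list of dicts, best first, with "p" (0 to 1); they miss things now and then, are a little off and sometimes report something else, mostly with a low value. They report only what shows in the picture. A call takes as long as a camera call. They do not tell look-alikes from the thing itself.
- trace(thing, camera): "pixels" (400x640 bool, what is visible of it) and "location" ([column, row] in pixels, amid what is visible of it).
- place_of(thing, camera): "location" ([column, row] in pixels: a listed point, or the origin of a listed thing).
The state is a dict: "time": time; "qpos": joint angles; "dq": joint speeds; "joint_efforts": joint torques, N m; "eef_pos": TCP position; "tcp_rot": TCP orientation; "contact_force": force on the tool from outside, world axes, zero at the start; "wrist_torque": the same for the moment, N m; "opening": opening from 0.0 (shut) to 1.0 (fully open).
Only numpy, scipy, OpenCV 4.12 (cv2) and the standard library are available. Lean on these libraries where they do the work, as an engineer would, in place of code of your own. Each camera call takes 0.05 s, during which the arm holds its last target.

## Working session

There is one attempt and no reset: what is moved stays moved. The work goes in short steps, Python scripts to look and compute and a shell command to move; the robot and the scene stay as the last step left them, time stands still between calls to the robot, and variables do not carry over. Pictures are saved under pics/ and viewed, and the job is handed in when it is done.

```bash
ls; mkdir -p pics; python3 - <<'E'
from plant import *
import cv2
s=get_state();print(s)
for n in ["scene","top","wrist"]:
    c=read_camera(n);cv2.imwrite(f"pics/a_{n}.png",c["color"][:,:,::-1])
    print(n,c["vfov"],c["cx"],c["cy"],c["distortion"],c["cam_to_world"])
    for t in ["bottom_bracket","tray","ridge_centre","ridge_corner","standing_centre","standing_top","oil_can","part_tin"]:
        print(t,[(round(d["p"],2),[round(float(v),1) for v in d["location"]]) for d in place_of(t,n)])
print(get_state()["time"])
E
```

```text
pics
{'time': 0.0, 'qpos': array([ 1.02399142e+00,  2.87178345e-01,  1.57819465e+00, -3.78180533e-05,
        1.27858975e+00, -1.50001403e-01]), 'dq': array([-2.56299592e-04,  1.66438012e-03,  5.64567151e-05,  1.71468503e-03,
       -1.66820508e-03,  5.14831730e-04]), 'joint_efforts': array([-5.53732098e-04, -4.05966461e+01, -2.92632741e+01, -8.44737997e-05,
        5.67236522e-03,  1.31505463e-06]), 'eef_pos': array([0.26052226, 0.62202233, 0.24692912]), 'tcp_rot': array([ 1.97097189e-01,  9.80383238e-01, -1.12002430e-03, -3.87557091e-04]), 'contact_force': array([-0.26438069,  0.06359629, -0.75004527]), 'wrist_torque': array([ 0.00677056, -0.00219549, -0.01484803]), 'opening': 1.004612298979441}
scene 43.07745975548178 320.2608685677799 205.77752036082046 [-0.11001097  0.          0.          0.          0.        ] [[ 0.73980141  0.53522366 -0.40771253 -0.01957618]
 [-0.67268615  0.57605741 -0.46438261 -0.40998997]
 [-0.01368274  0.61781348  0.78620562  1.16743354]
 [ 0.          0.          0.          1.        ]]
bottom_bracket [(0.69, [270.9, 203.5])]
tray [(0.69, [277.2, 203.
[... 826 characters left out ...]
, 222.8]), (0.57, [345.7, 238.0])]
standing_top [(0.75, [354.4, 244.6]), (0.64, [205.0, 224.7])]
oil_can [(0.66, [317.4, 172.0])]
part_tin [(0.7, [275.8, 160.3]), (0.38, [442.2, 246.9])]
wrist 71.11445596581211 316.972692586589 194.73604037431707 [-0.03259471  0.          0.          0.          0.        ] [[ 0.38723582 -0.88159982 -0.26987066  0.19145039]
 [ 0.92197944  0.36979136  0.11492717  0.6506383 ]
 [-0.00152394 -0.29331912  0.95601337  0.37343539]
 [ 0.          0.          0.          1.        ]]
bottom_bracket [(0.55, [239.6, 347.9])]
tray [(0.81, [243.1, 346.2])]
ridge_centre []
ridge_corner []
standing_centre [(0.72, [363.9, 332.1])]
standing_top []
oil_can []
part_tin []
1.35
```

View pics/a_scene.png

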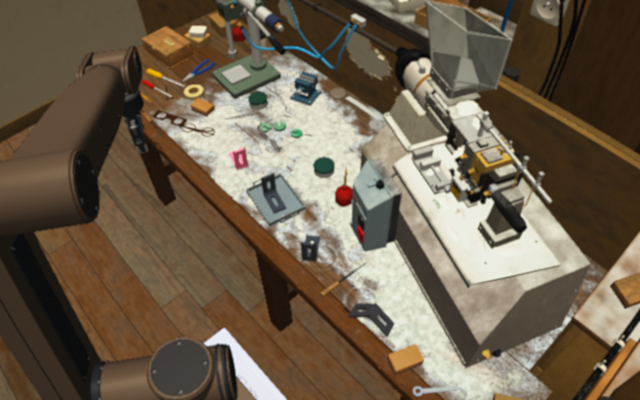

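View pics/a_top.png

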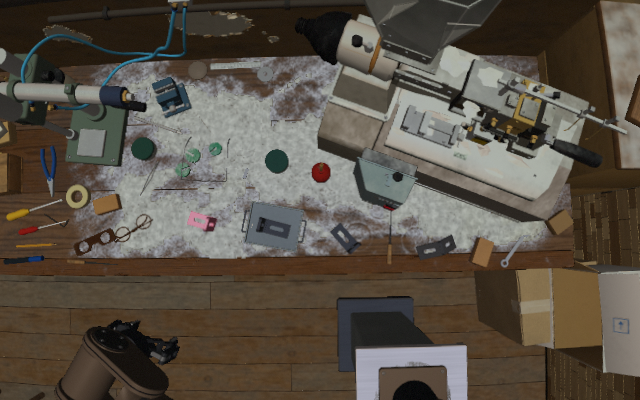

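View pics/a_wrist.png

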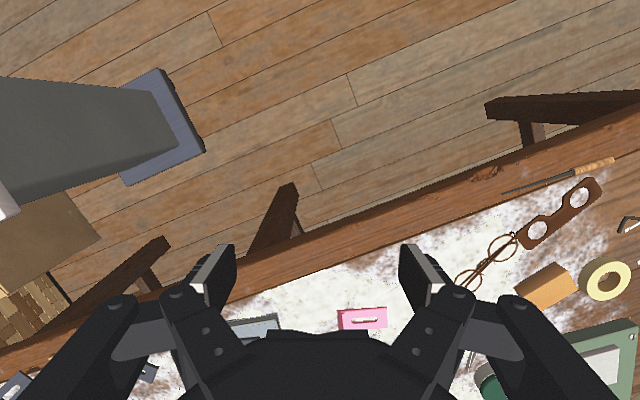

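```bash
cat > h.py <<'E'
import numpy as np, cv2
from scipy.spatial.transform import Rotation as R
def K(c):
    f=200/np.tan(np.radians(c["vfov"]/2)); return np.array([[f,0,c["cx"]],[0,f,c["cy"]],[0,0,1.]])
def ray(c,px):
    u=cv2.undistortPoints(np.array([[px]],float),K(c),np.array(c["distortion"]))[0,0]
    M=np.array(c["cam_to_world"]); d=M[:3,:3]@np.array([u[0],-u[1],-1]); return M[:3,3],d/np.linalg.norm(d)
def onz(c,px,z):
    o,d=ray(c,px); return o+d*(z-o[2])/d[2]
def proj(c,P):
    M=np.array(c["cam_to_world"]); q=(np.atleast_2d(P)-M[:3,3])@M[:3,:3]; q=q*[1,-1,-1]
    return cv2.projectPoints(q,np.zeros(3),np.zeros(3),K(c),np.array(c["distortion"]))[0][:,0]
def tri(obs):
    A=np.zeros((3,3));b=np.zeros(3)
    for c,p in obs:
        o,d=ray(c,p);Q=np.eye(3)-np.outer(d,d);A+=Q;b+=Q@o
    return np.linalg.solve(A,b)
E
python3 - <<'E'
from plant import *
from h import *
c={n:read_camera(n) for n in ["scene","top"]}
import pickle;pickle.dump(c,open("c0.pkl","wb"))
np.set_printoptions(precision=4,suppress=True)
def P(n,s,t): print(n,tri([(c["scene"],s),(c["top"],t)]))
P("bottom",(270.9,203.5),(274,226.7));P("tray",(277.2,203.1),(272.3,225.4))
P("ridgeC",(371.8,314.4),(437.4,246.7));P("standC",(308.8,241.7),(345.7,238));P("standTop",(306.2,242.4),(354.4,244.6))
P("oil",(343.1,202.7),(317.4,172));P("tin",(327,172.2),(275.8,160.3))
print(onz(c["top"],(443.9,247),.062))
for n,b in [("scene",(220,140,410,350)),("top",(180,140,480,280))]:
    x0,y0,x1,y1=b;im=c[n]["color"][y0:y1,x0:x1,::-1];k=min(800/(x1-x0),600/(y1-y0));cv2.imwrite(f"pics/b_{n}.png",cv2.resize(im,None,fx=k,fy=k,interpolation=cv2.INTER_CUBIC))
E
```

```text
bottom [ 0.494   0.3898 -0.0118]
tray [ 0.5055  0.3901 -0.0208]
ridgeC [ 0.4339 -0.074   0.0295]
standC [0.461  0.1845 0.0412]
standTop [0.4412 0.1661 0.0784]
oil [ 0.6585  0.258  -0.0279]
tin [ 0.6979  0.3781 -0.0192]
[ 0.4328 -0.0807  0.062 ]
```

View pics/b_scene.png

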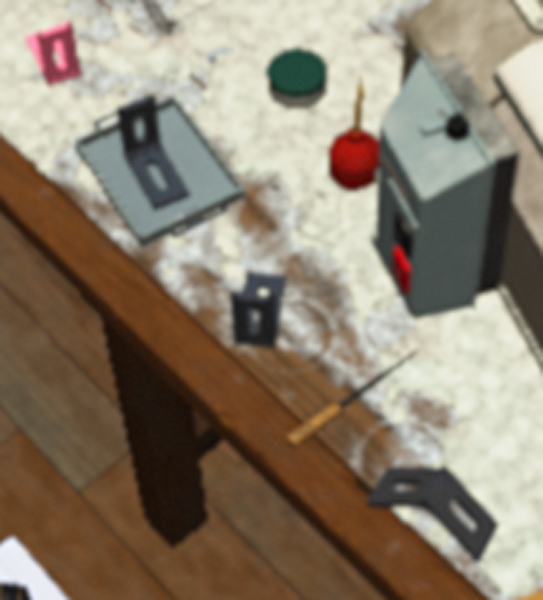

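View pics/b_top.png

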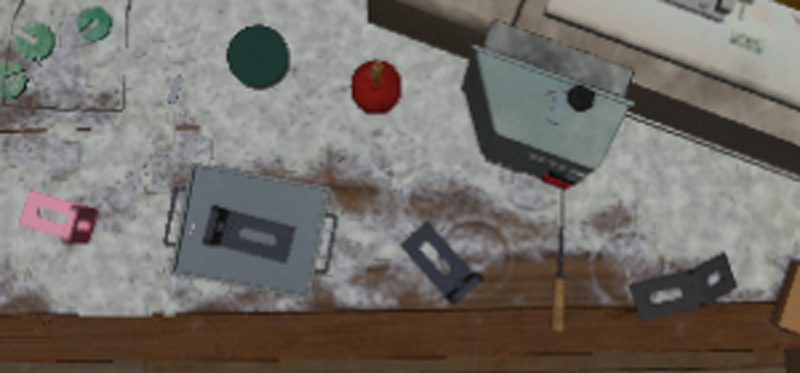

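```bash
cat >> h.py <<'E'
from scipy.optimize import minimize
def box(a,b): return np.array([[x,y,z] for x in (a[0],b[0]) for y in (a[1],b[1]) for z in (a[2],b[2])])/1000.
# L frame: origin centre of the flat leg's underside (bench level)
FL=box((-20,-40,0),(20,40,8)); UP=box((-20,32,0),(20,40,80))
def Lparts(x,y,z,yaw,kind="L"):
    Rz=R.from_euler("z",yaw).as_matrix()
    if kind=="L": ps=[FL,UP]
    else:  # tent: corner at y=+40,z=0 -> ridge on top; L rotated
        Rx=R.from_euler("x",-135,degrees=True).as_matrix()
        ps=[(p-[0,.04,0])@Rx.T for p in (FL,UP)]
        ps=[p+[0,0,.0622] for p in ps]
    return [p@Rz.T+[x,y,z] for p in ps]
S=4
def render(c,parts,win):
    x0,y0,x1,y1=win;m=np.zeros(((y1-y0)*S,(x1-x0)*S),np.uint8)
    for p in parts:
        q=((proj(c,p)+.5-[x0,y0])*S-.5)
        h=cv2.convexHull(q.astype(np.float32))
        cv2.fillConvexPoly(m,np.round(h*16).astype(np.int32),1,shift=4)
    return cv2.resize(m.astype(np.float32),None,fx=1/S,fy=1/S,interpolation=cv2.INTER_AREA)
def fillm(m):
    m=m.astype(np.uint8);n,l,st,_=cv2.connectedComponentsWithStats(m)
    k=1+np.argmax(st[1:,4]);m=(l==k).astype(np.uint8)
    cs,_=cv2.findContours(m,cv2.RETR_EXTERNAL,cv2.CHAIN_APPROX_NONE);o=np.zeros_like(m);cv2.drawContours(o,cs,-1,1,-1);return o
def fit(obs,z,kind,x0):
    """obs: list of (cam,mask)"""
    W=[]
    for c,m in obs:
        ys,xs=np.nonzero(m);W.append((c,m,(max(xs.min()-15,0),max(ys.min()-15,0),min(xs.max()+16,640),min(ys.max()+16,400))))
    def cost(v):
        t=0
        for c,m,w in W:
            r=render(c,Lparts(v[0],v[1],z,v[2],kind),w);mm=m[w[1]:w[3],w[0]:w[2]]
            t+=np.abs(r-mm).sum()/mm.sum()
        return t
    best=None
    for dy in (-.3,-.1,.1,.3):
        r=minimize(cost,[x0[0],x0[1],x0[2]+dy],method="Nelder-Mead",options=dict(initial_simplex=[[x0[0],x0[1],x0[2]+dy],[x0[0]+.02,x0[1],x0[2]+dy],[x0[0],x0[1]+.02,x0[2]+dy],[x0[0],x0[1],x0[2]+dy+.3]],xatol=1e-4,fatol=1e-4))
        if best is None or r.fun<best.fun: best=r
    return best.x,best.fun
E
python3 - <<'E'
from plant import *
from h import *
np.set_printoptions(precision=4,suppress=True)
c={n:read_camera(n) for n in ["scene","top"]}
T={}
for t in ["bottom_bracket","ridge_centre","standing_centre"]:
    for n in c:
        for d in trace(t,n):
            print(t,n,round(d["p"],2),np.round(d["location"],1),d["pixels"].sum())
            T.setdefault((t,n),[]).append(d)
import pickle;pickle.dump((c,T),open("c1.pkl","wb"))
E
```

```text
bottom_bracket scene 0.81 [273.4 193.6] 477
bottom_bracket top 0.6 [271.8 226.9] 468
ridge_centre scene 0.8 [375.9 315.3] 775
ridge_centre scene 0.33 [274.  196.2] 470
ridge_centre top 0.88 [436.4 242.9] 541
standing_centre scene 0.86 [237.2 158.1] 320
standing_centre scene 0.66 [310.8 250.3] 397
standing_centre top 0.63 [345.6 239.8] 486
standing_centre top 0.57 [270.9 229.6] 385
standing_centre top 0.53 [203.8 223. ] 304
```

```bash
python3 - <<'E'
from h import *
import pickle
np.set_printoptions(precision=4,suppress=True)
c,T=pickle.load(open("c1.pkl","rb"))
G={"bottom_bracket":((.46,.38,-.1),.003,"L",0,0),"ridge_centre":((.434,-.075,.15),0,"T",0,0),"standing_centre":((.46,.185,2.5),0,"L",1,0)}
out={}
for t,(g,z,k,i,j) in G.items():
    ms={"scene":fillm(T[(t,"scene")][i]["pixels"]),"top":fillm(T[(t,"top")][j]["pixels"])}
    for sel in (["scene"],["top"],["scene","top"]):
        v,f=fit([(c[n],ms[n]) for n in sel],z,k,g);print(t,sel,v,np.degrees(v[2]),round(f,3))
    out[t]=(v,z,k)
pickle.dump(out,open("fit0.pkl","wb"))
for n,b in [("scene",(220,140,410,350)),("top",(180,140,480,280))]:
    x0,y0,x1,y1=b;k=min(800/(x1-x0),600/(y1-y0));im=cv2.resize(c[n]["color"][y0:y1,x0:x1,::-1],None,fx=k,fy=k,interpolation=cv2.INTER_CUBIC)
    for v,z,kk in out.values():
        for p in Lparts(v[0],v[1],z,v[2],kk):
            q=(proj(c[n],p)+.5-[x0,y0])*k
            for a in range(8):
                for s in (1,2,4):
                    if a^s>a: cv2.line(im,tuple(int(w) for w in q[a]),tuple(int(w) for w in q[a^s]),(0,255,255),1)
    cv2.imwrite(f"pics/c_{n}.png",im)
E
```

```text
bottom_bracket ['scene'] [ 0.4964  0.3836 -0.2956] -16.937336151803674 0.102
bottom_bracket ['top'] [ 0.4925  0.3812 -0.3042] -17.4282978127294 0.078
bottom_bracket ['scene', 'top'] [ 0.4944  0.3813 -0.2968] -17.003345659320214 0.236
ridge_centre ['scene'] [ 0.4287 -0.1418  0.3604] 20.6477084986332 0.615
ridge_centre ['top'] [ 0.4468 -0.1032  0.4499] 25.775457786314956 0.393
ridge_centre ['scene', 'top'] [ 0.4389 -0.0915  0.3352] 19.204715406681085 1.341
standing_centre ['scene'] [0.4659 0.1859 2.2931] 131.38746201659663 0.104
standing_centre ['top'] [0.4624 0.1849 2.2283] 127.67232370183737 0.126
standing_centre ['scene', 'top'] [0.4646 0.1853 2.2789] 130.57301514635458 0.265
```

View pics/c_scene.png

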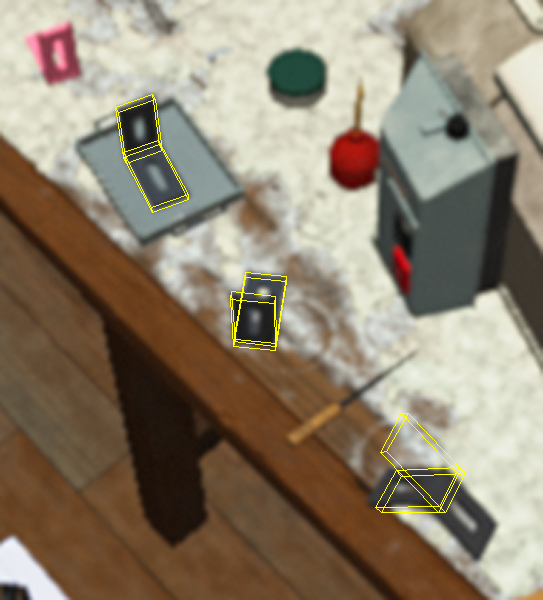

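View pics/c_top.png

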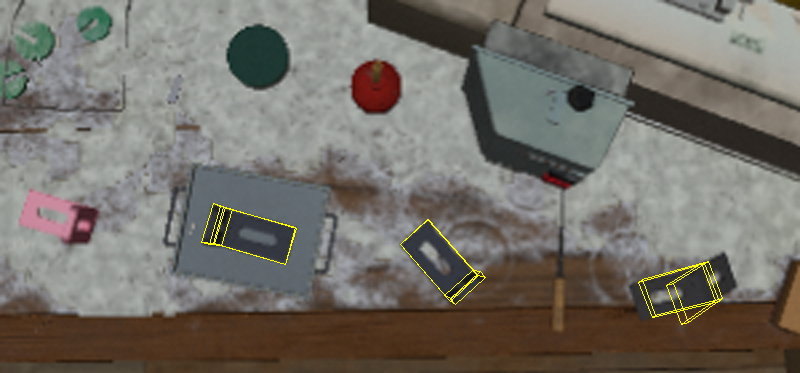

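```bash
sed -i 's/"x",-135/"x",135/' h.py; cat >> h.py <<'E'
def overlay(c,im,parts,x0,y0,k,col=(0,255,255)):
    for p in parts:
        q=(proj(c,p)+.5-[x0,y0])*k
        for a in range(8):
            for s in (1,2,4):
                if a^s>a: cv2.line(im,tuple(int(w) for w in q[a]),tuple(int(w) for w in q[a^s]),col,1)
E
python3 - <<'E'
from h import *
import pickle
np.set_printoptions(precision=4,suppress=True)
c,T=pickle.load(open("c1.pkl","rb"))
out=pickle.load(open("fit0.pkl","rb"))
t="ridge_centre"
ms={n:fillm(T[(t,n)][0]["pixels"]) for n in c}
for sel in (["scene"],["top"],["scene","top"]):
        v,f=fit([(c[n],ms[n]) for n in sel],0,"T",(.434,-.075,.15));print(t,sel,v,np.degrees(v[2]),round(f,3))
out[t]=(v,0,"T");pickle.dump(out,open("fit0.pkl","wb"))
ims=[]
for n,b in [("scene",(340,290,410,350)),("top",(400,210,470,270))]:
    x0,y0,x1,y1=b;k=5.7;im=cv2.resize(c[n]["color"][y0:y1,x0:x1,::-1],None,fx=k,fy=k,interpolation=cv2.INTER_CUBIC)
    overlay(c[n],im,Lparts(v[0],v[1],0,v[2],"T"),x0,y0,k);ims.append(im)
cv2.imwrite("pics/d.png",np.hstack(ims))
E
```

```text
ridge_centre ['scene'] [ 0.432  -0.0763  0.3264] 18.70009050924931 0.056
ridge_centre ['top'] [ 0.4325 -0.0764  0.3128] 17.920600083422567 0.07
ridge_centre ['scene', 'top'] [ 0.4321 -0.0764  0.3193] 18.292531044741388 0.129
```

View pics/d.png

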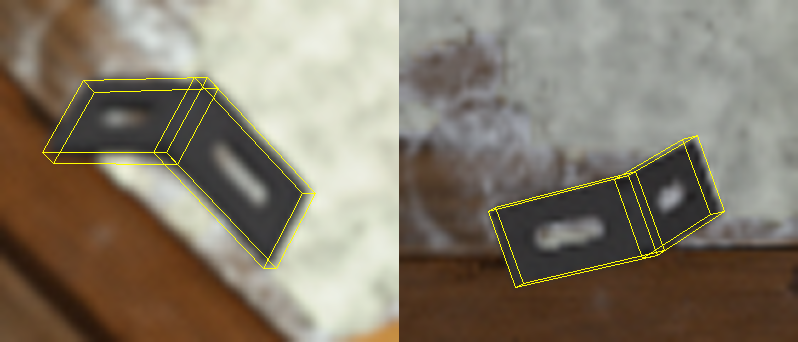

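```bash
cat >> h.py <<'E'
def plan(s,p,q,n,last=(0,0)):
    """rows (tool axes, cm, deg) from state s to pose p, Rotation q"""
    P=np.array(s["eef_pos"]);Q=R.from_quat(s["tcp_rot"]);rv=(Q.inv()*q).as_rotvec()
    d=np.array(p)-P; print("total mm",np.round(d*1000,1),"deg",np.round(np.degrees(rv),1))
    step=R.from_rotvec(np.radians(np.round(np.degrees(rv/n),1)))
    rows=[];pos=P.copy();rot=Q
    for i in range(n):
        t=P+d*(i+1)/n; sh=np.round(rot.inv().apply(t-pos)*100,1); pos=pos+rot.apply(sh/100)
        rows.append([float(v) for v in sh]+[float(v) for v in np.round(np.degrees(rv/n),1)]); rot=rot*step
    for r in rows: print(r)
    return pos,rot
def down(h): # tool z down, tool y at heading h (deg)
    h=np.radians(h);y=np.array([np.cos(h),np.sin(h),0]);z=np.array([0,0,-1.]);return R.from_matrix(np.column_stack([np.cross(y,z),y,z]))
E
python3 - <<'E'
import plant
from plant import *
from h import *
print([k for k in dir(plant) if not k.startswith("_")]); print(getattr(plant,"tip_extent",None))
s=get_state();print(s["time"])
p,q=plan(s,[.46,.25,.25],down(43),9)
s["eef_pos"]=p;s["tcp_rot"]=q.as_quat();plan(s,[.445,-.085,.24],down(18.3),8)
E
```

```text
['Unreachable', 'get_state', 'place_of', 'read_camera', 'sign_off', 'tip_extent', 'trace']
0.017
1.85
total mm [ 199.2 -372.6    1.7] deg [-0.  -0.  24.3]
[-3.6, -3.0, -0.0, -0.0, -0.0, 2.7]
[-3.8, -2.7, -0.0, -0.0, -0.0, 2.7]
[-3.9, -2.7, -0.1, -0.0, -0.0, 2.7]
[-4.0, -2.4, 0.0, -0.0, -0.0, 2.7]
[-4.2, -2.2, 0.0, -0.0, -0.0, 2.7]
[-4.2, -2.0, -0.0, -0.0, -0.0, 2.7]
[-4.3, -1.9, -0.0, -0.0, -0.0, 2.7]
[-4.4, -1.6, -0.1, -0.0, -0.0, 2.7]
[-4.5, -1.4, 0.0, -0.0, -0.0, 2.7]
total mm [ -14.9 -335.   -10.3] deg [-0.  -0.  24.7]
[-2.9, -3.0, 0.1, -0.0, -0.0, 3.1]
[-3.1, -2.8, 0.2, -0.0, -0.0, 3.1]
[-3.3, -2.7, 0.1, -0.0, -0.0, 3.1]
[-3.4, -2.4, 0.1, -0.0, -0.0, 3.1]
[-3.5, -2.3, 0.1, -0.0, -0.0, 3.1]
[-3.6, -2.1, 0.2, -0.0, -0.0, 3.1]
[-3.7, -1.9, 0.1, -0.0, -0.0, 3.1]
[-3.9, -1.7, 0.1, -0.0, -0.0, 3.1]
```

```bash
python3 -m crank '[[-1,-3.6,-3.0,0,0,0,2.7],[-1,-3.8,-2.7,0,0,0,2.7],[-1,-3.9,-2.7,-0.1,0,0,2.7],[-1,-4.0,-2.4,0,0,0,2.7],[-1,-4.2,-2.2,0,0,0,2.7]]'
python3 -m crank '[[-1,-4.2,-2.0,0,0,0,2.7],[-1,-4.3,-1.9,0,0,0,2.7],[-1,-4.4,-1.6,-0.1,0,0,2.7],[-1,-4.5,-1.4,0,0,0,2.7]]'
python3 - <<'E'
from plant import *
import cv2
from h import *
c=read_camera("wrist");cv2.imwrite("pics/e.png",c["color"][:,:,::-1])
s=get_state();print(s["time"],s["eef_pos"],R.from_quat(s["tcp_rot"]).as_matrix()[:,1],s["qpos"])
plan(s,[.445,-.085,.24],down(18.3),8)
E
```

```text
time: 2.35
eef_pos: [0.3722, 0.4139, 0.2496]
tcp_rot: [0.312, 0.95, 0.0, 0.0]
contact_force: [0.9, 0.8, -0.1]
opening: 0.997
time: 2.75
eef_pos: [0.4606, 0.2483, 0.2509]
tcp_rot: [0.4, 0.917, 0.0, 0.0]
contact_force: [1.6, -0.2, -0.0]
opening: 0.999
2.8 [0.46377645 0.24305802 0.25080203] [ 7.37169914e-01  6.75707244e-01 -4.87503129e-04] [ 0.29117948 -0.05286969  1.94355244 -0.00551471  1.24892413 -0.44900632]
total mm [ -18.8 -328.1  -10.8] deg [ 0.   0.3 24.2]
[-2.9, -2.9, 0.2, 0.0, 0.0, 3.0]
[-3.0, -2.8, 0.1, 0.0, 0.0, 3.0]
[-3.1, -2.7, 0.2, 0.0, 0.0, 3.0]
[-3.3, -2.4, 0.1, 0.0, 0.0, 3.0]
[-3.4, -2.3, 0.2, 0.0, 0.0, 3.0]
[-3.6, -2.1, 0.1, 0.0, 0.0, 3.0]
[-3.6, -1.9, 0.2, 0.0, 0.0, 3.0]
[-3.7, -1.7, 0.1, 0.0, 0.0, 3.0]
```

View pics/e.png

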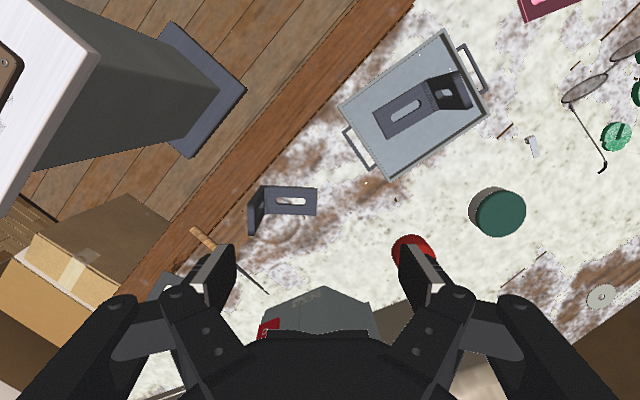

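Wrist view: bottom bracket at (420,108) in the tray with its upright at (455,92), standing bracket at (285,205) with its upright at (255,210), red can (412,252), tin (498,212), pink look-alike at the top edge. A good view to refine both poses.

```bash
cat > wm.py <<'E'
from plant import *
from h import *
import pickle,sys
np.set_printoptions(precision=4,suppress=True)
def measure(specs,name,cam="wrist"):
    c=read_camera(cam);k=1;im=c["color"][:,:,::-1].copy();res={}
    for t,g,z,kind,net in specs:
        ds=trace(net,cam);e=proj(c,[[g[0],g[1],z+.03]])[0]
        ds=[d for d in ds if np.hypot(*(np.array(d["location"])-e))<60]
        if not ds: print(t,"none",e);continue
        d=min(ds,key=lambda d:np.hypot(*(np.array(d["location"])-e)))
        m=fillm(d["pixels"]);v,f=fit([(c,m)],z,kind,g);print(t,round(d["p"],2),v,round(np.degrees(v[2]),2),"cost",round(f,3));res[t]=v
        overlay(c,im,Lparts(v[0],v[1],z,v[2],kind),0,0,1)
    cv2.imwrite(f"pics/{name}.png",im);return res
E
python3 - <<'E'
from wm import *
r=measure([("bottom",(.494,.3815,-.297),.003,"L","bottom_bracket"),("stand",(.4646,.1853,2.28),0,"L","standing_centre")],"f")
E
```

```text
bottom 0.92 [ 0.493   0.3792 -0.266 ] -15.24 cost 0.033
stand 0.78 [0.4632 0.1854 2.2529] 129.08 cost 0.084
```

View pics/f.png

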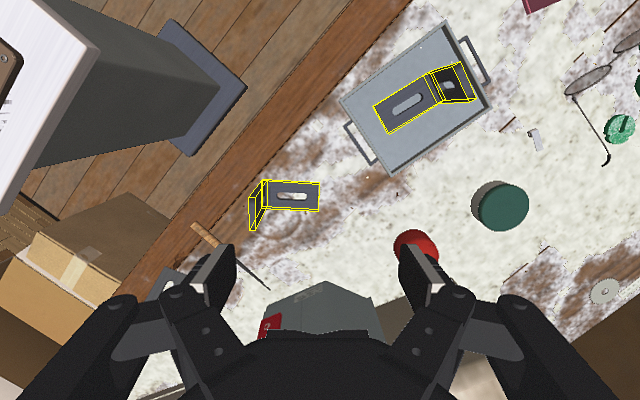

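The overlays match the images; the poses are bottom (0.493, 0.379, -15.2°) and standing (0.463, 0.185, 129°). Next, the ridge bracket: the candidates are dark tent (436,246 in top), standing dark (345,238), pink (202,222). I choose the tent.

```bash
python3 -m crank '[[-1,-2.9,-2.9,0.2,0,0,3],[-1,-3.0,-2.8,0.1,0,0,3],[-1,-3.1,-2.7,0.2,0,0,3],[-1,-3.3,-2.4,0.1,0,0,3],[-1,-3.4,-2.3,0.2,0,0,3]]' 
python3 -m crank '[[-1,-3.6,-2.1,0.1,0,0,3],[-1,-3.6,-1.9,0.2,0,0,3],[-1,-3.7,-1.7,0.1,0,0,3],[-1,0,0,0,0,0,0]]'
python3 - <<'E'
from wm import *
measure([("ridge",(.432,-.0764,.32),0,"T","ridge_centre")],"g")
s=get_state();print(s["time"],s["eef_pos"],R.from_quat(s["tcp_rot"]).as_matrix(),s["qpos"],s["contact_force"])
E
```

```text
time: 3.45
eef_pos: [0.4493, 0.0455, 0.2426]
tcp_rot: [0.515, 0.857, 0.0, 0.0]
contact_force: [-0.3, -0.8, 0.5]
opening: 1.001
time: 3.85
eef_pos: [0.4441, -0.0799, 0.2385]
tcp_rot: [0.582, 0.813, -0.0, 0.0]
contact_force: [0.5, 0.3, -0.5]
opening: 0.999
ridge 0.78 [ 0.4303 -0.0773  0.3084] 17.67 cost 0.045
3.95 [ 0.4441 -0.0771  0.2383] [[-0.3253  0.9456 -0.0001]
 [ 0.9456  0.3253  0.0008]
 [ 0.0008  0.0002 -1.    ]] [-0.3979 -0.22    2.1152  0.0008  1.2468 -0.7295] [ 0.2477  0.9693 -0.2621]
```

View pics/g.png

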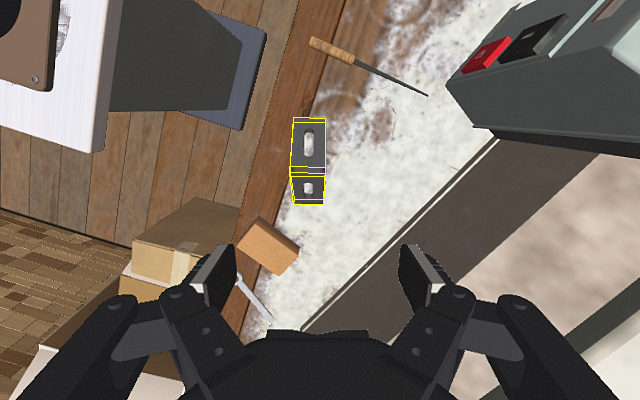

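```bash
python3 -m crank '[[-1,0.4,-1.2,2,0,0,1.1],[-1,0,0,4,0,0,0],[-1,0,0,4,0,0,0],[-1,0,0,4,0,0,0],[-1,0,0,2.4,0,0,0]]' 
python3 - <<'E'
from wm import *
measure([("ridge",(.432,-.0764,.32),0,"T","ridge_centre")],"h")
s=get_state();print(s["time"],s["eef_pos"],R.from_quat(s["tcp_rot"]).as_matrix(),s["qpos"],s["contact_force"])
E
```

```text
time: 4.45
eef_pos: [0.4298, -0.0748, 0.0714]
tcp_rot: [0.587, 0.81, -0.0, -0.002]
contact_force: [-0.2, -0.0, -0.7]
opening: 1.002
ridge 0.87 [ 0.4309 -0.0774  0.3111] 17.82 cost 0.04
4.55 [ 0.4286 -0.0745  0.0707] [[-0.3103  0.9506 -0.0082]
 [ 0.9506  0.3103  0.0039]
 [ 0.0063 -0.0066 -1.    ]] [-0.4064 -0.0073  2.268   0.0005  0.8899 -0.7222] [-0.5265 -0.0325  0.1848]
```

View pics/h.png

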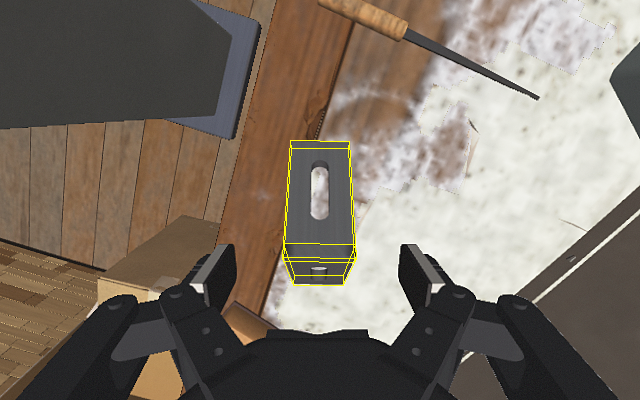

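```bash
python3 -m crank '[[-1,-0.3,0.1,1.4,0,0,0],[-1,0,0,1.3,0.3,0.4,0],[-1,0,0,0,0,0,0],[0.2,0,0,0,0,0,0],[1,0,0,0,0,0,0]]' 90
python3 -m crank '[[1,0,0,0,0,0,0],[1,0,0,0,0,0,0],[1,0,0,0,0,0,0]]' 90
python3 - <<'E'
from wm import *
c=read_camera("wrist");cv2.imwrite("pics/i.png",c["color"][:,:,::-1])
s=get_state();print(s["time"],s["eef_pos"],R.from_quat(s["tcp_rot"]).as_matrix(),s["opening"],s["contact_force"])
E
```

```text
time: 5.05
eef_pos: [0.4344, -0.0802, 0.0488]
tcp_rot: [0.588, 0.809, 0.0, -0.003]
contact_force: [0.3, -0.2, -0.4]
opening: 0.695
time: 5.35
eef_pos: [0.4343, -0.0808, 0.0486]
tcp_rot: [0.589, 0.808, 0.0, -0.003]
contact_force: [-0.1, 0.4, 6.6]
opening: 0.449
5.4 [ 0.4343 -0.0808  0.0487] [[-0.3062  0.9519 -0.0049]
 [ 0.9519  0.3063  0.0044]
 [ 0.0057 -0.0034 -1.    ]] 0.44633182939515437 [-1.5941  0.5971  6.3025]
```

View pics/i.png

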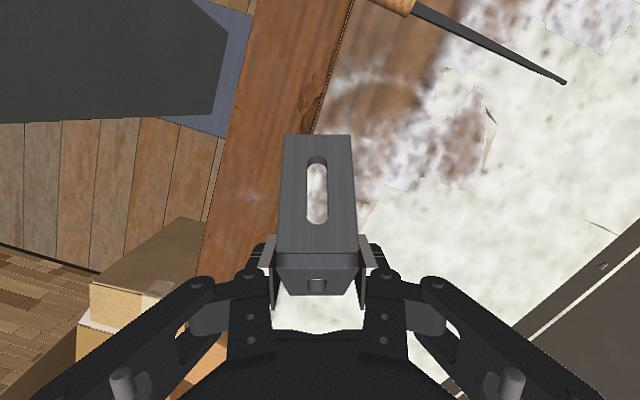

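```bash
python3 -m crank '[[-0.2,0,0,0,0,0,0],[-0.2,0.4,0,0.5,0,0,0],[-0.2,0,0,0,0,0,0],[1,0,0,0,0,0,0],[1,0,0,0,0,0,0]]' 100
python3 -m crank '[[1,0,0,0,0,0,0],[1,0,0,0,0,0,0],[1,0,0,0,0,0,0]]' 100
python3 - <<'E'
from wm import *
measure([("ridge",(.432,-.0764,.32),0,"T","ridge_centre")],"j")
c=read_camera("wrist");cv2.imwrite("pics/i.png",c["color"][:,:,::-1])
s=get_state();print(s["time"],s["eef_pos"],R.from_quat(s["tcp_rot"]).as_matrix(),s["opening"],s["contact_force"])
E
```

```text
time: 5.9
eef_pos: [0.4315, -0.0762, 0.0421]
tcp_rot: [0.589, 0.808, -0.0, -0.005]
contact_force: [-1.1, 0.2, 0.3]
opening: 0.453
time: 6.2
eef_pos: [0.4315, -0.0762, 0.0421]
tcp_rot: [0.589, 0.808, -0.0, -0.005]
contact_force: [-1.7, 2.0, 1.2]
opening: 0.455
ridge 0.73 [ 0.4314 -0.0776  0.3126] 17.91 cost 0.034
6.35 [ 0.4315 -0.0763  0.0421] [[-0.3067  0.9518 -0.0083]
 [ 0.9518  0.3068  0.0057]
 [ 0.0079 -0.0062 -0.9999]] 0.4518080436970544 [-2.2659  2.0012 -0.1756]
```

View pics/j.png

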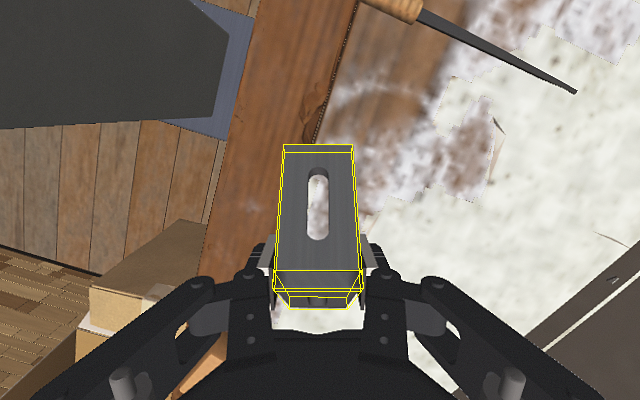

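```bash
python3 -m crank '[[1,0,0,-1,0,0,0],[1,0,0,-3,0,0,0],[1,0,0,-5,0,0,0],[1,0,0,-5,0,0,0],[1,0,0,-4,0,0,0]]' 100
cat > tgt.py <<'E'
from h import *
BOT=dict(x=.493,y=.379,yaw=np.radians(-15.2))
def bframe(): return R.from_euler("z",BOT["yaw"]),np.array([BOT["x"],BOT["y"],.003])
def target(r_tool,corner=(0,-.038,.088),lift=0):
    B,o=bframe(); s=2**-.5
    Q=B*R.from_matrix(np.column_stack([[0,s,s],[1,0,0],[0,s,-s]]))
    return o+B.apply(corner)-Q.apply(r_tool)+[0,0,lift],Q
E
python3 - <<'E'
from wm import *
from tgt import *
c=read_camera("wrist");cv2.imwrite("pics/k.png",c["color"][:,:,::-1])
s=get_state();print(s["time"],s["eef_pos"],s["opening"],s["contact_force"],s["qpos"])
p,Q=target([-.0012,0,-.020],lift=.06);print(p,Q.as_matrix())
a,b=plan(s,[.45,.15,.25],down(0),6)
s["eef_pos"]=a;s["tcp_rot"]=b.as_quat();plan(s,p,Q,6)
E
```

```text
time: 6.85
eef_pos: [0.4337, -0.0778, 0.2256]
tcp_rot: [0.589, 0.808, 0.0, -0.002]
contact_force: [1.0, -1.8, -3.3]
opening: 0.45
6.9 [ 0.4371 -0.0791  0.2332] 0.45325530768156314 [3.6438 0.6035 1.2672] [-0.409  -0.2371  2.1387  0.0015  1.232  -0.7217]
[0.487  0.3568 0.1377] [[ 0.1854  0.965   0.1854]
 [ 0.6824 -0.2622  0.6824]
 [ 0.7071  0.     -0.7071]]
total mm [ 12.9 229.1  16.8] deg [ 0.4  0.2 17.9]
[3.6, 1.4, -0.3, 0.1, 0.0, 3.0]
[3.6, 1.2, -0.3, 0.1, 0.0, 3.0]
[3.7, 1.0, -0.3, 0.1, 0.0, 3.0]
[3.7, 0.8, -0.3, 0.1, 0.0, 3.0]
[3.8, 0.6, -0.2, 0.1, 0.0, 3.0]
[3.8, 0.4, -0.3, 0.1, 0.0, 3.0]
total mm [  36.8  206.8 -111.9] deg [-6.  44.9 14.3]
[3.5, 0.6, 1.9, -1.0, 7.5, 2.4]
[3.2, 0.4, 2.2, -1.0, 7.5, 2.4]
[2.9, 0.3, 2.7, -1.0, 7.5, 2.4]
[2.5, 0.1, 3.1, -1.0, 7.5, 2.4]
[2.1, -0.0, 3.4, -1.0, 7.5, 2.4]
[1.6, -0.2, 3.6, -1.0, 7.5, 2.4]
```

View pics/k.png

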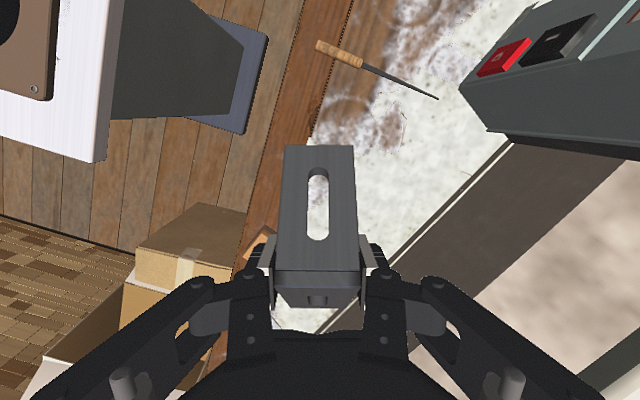

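```bash
python3 -m crank '[[1,3.6,1.4,-0.3,0,0,3],[1,3.6,1.2,-0.3,0,0,3],[1,3.7,1.0,-0.3,0,0,3],[1,3.7,0.8,-0.3,0,0,3],[1,3.8,0.6,-0.2,0,0,3]]' 
python3 -m crank '[[1,3.8,0.4,-0.3,0,0,3],[1,3.5,0.6,1.9,-1,7.5,2.4],[1,3.2,0.4,2.2,-1,7.5,2.4],[1,2.9,0.3,2.7,-1,7.5,2.4],[1,2.5,0.1,3.1,-1,7.5,2.4]]' 
python3 - <<'E'
from wm import *
from tgt import *
s=get_state();print(s["time"],s["eef_pos"],s["opening"],s["contact_force"],s["qpos"])
p,Q=target([-.0012,0,-.020],lift=.06);print(p)
plan(s,p,Q,3)
E
```

```text
time: 7.4
eef_pos: [0.4443, 0.1147, 0.2372]
tcp_rot: [0.69, 0.724, -0.0, -0.004]
contact_force: [0.8, 0.4, -4.1]
opening: 0.448
time: 7.9
eef_pos: [0.4713, 0.2912, 0.1667]
tcp_rot: [0.74, 0.619, 0.208, -0.162]
contact_force: [-0.3, 0.2, -4.2]
opening: 0.451
7.9 [0.4713 0.2912 0.1667] 0.4506931636460196 [-0.3356  0.2297 -4.1806] [ 0.1626 -0.0193  2.1398  0.6404  0.9163 -0.0317]
[0.487  0.3568 0.1377]
total mm [ 15.7  65.6 -29. ] deg [-2.1 14.3  4.4]
[1.4, 0.1, 2.0, -0.7, 4.8, 1.5]
[1.3, 0.0, 2.1, -0.7, 4.8, 1.5]
[1.1, 0.0, 2.2, -0.7, 4.8, 1.5]
```

```bash
python3 -m crank '[[1,2.1,0,3.4,-1,7.5,2.4],[1,1.6,-0.2,3.0,-1,7.5,2.4],[1,0,0,0,0,0,0],[1,0,0,0,0,0,0]]' 
python3 - <<'E'
from wm import *
from tgt import *
c={n:read_camera(n) for n in ("wrist","scene","top")}
for n in c: cv2.imwrite(f"pics/l_{n}.png",c[n]["color"][:,:,::-1])
s=get_state();print(s["time"],s["eef_pos"],s["opening"],s["contact_force"],s["qpos"])
p,Q=target([-.0012,0,-.020],lift=.06);print(p)
plan(s,p,Q,1)
E
```

```text
time: 8.3
eef_pos: [0.4811, 0.3529, 0.134]
tcp_rot: [0.735, 0.562, 0.299, -0.234]
contact_force: [-0.4, 0.6, -3.4]
opening: 0.451
8.45 [0.4831 0.3531 0.1372] 0.4523107524826665 [ 0.4898 -0.3163 -3.7819] [ 0.2049  0.0956  2.1631  1.0678  0.8036 -0.2803]
[0.487  0.3568 0.1377]
total mm [3.8 3.7 0.5] deg [-0.2  0.1 -0.1]
[0.4, 0.3, 0.3, -0.2, 0.1, -0.1]
```

View pics/l_wrist.png

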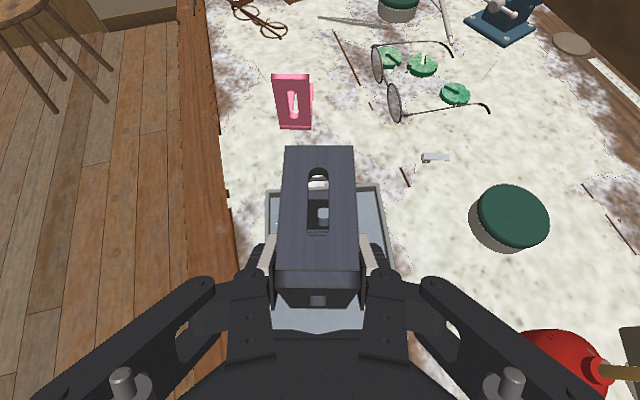

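View pics/l_scene.png

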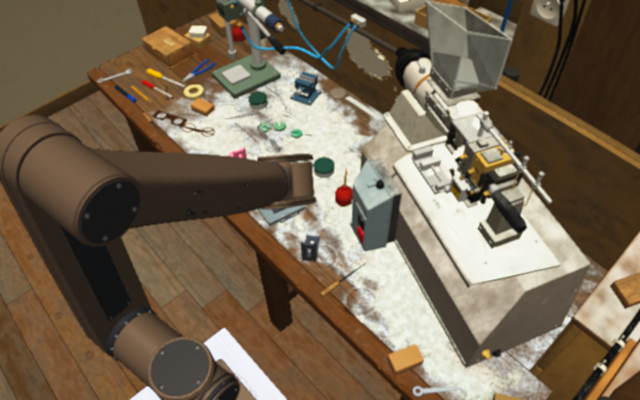

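View pics/l_top.png

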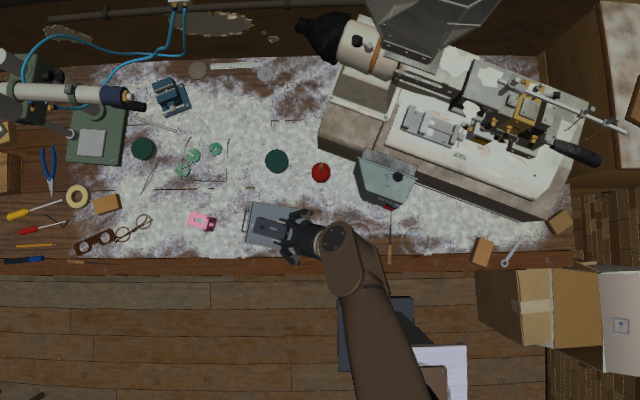

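```bash
cat >> wm.py <<'E'
def held_parts(s,r,th=0.0):
    """tent held: ridge at r (tool frame), part z=-tool z, part x=tool y, part y=tool x, extra rot th about tool y"""
    Q=R.from_quat(s["tcp_rot"]);ps=Lparts(0,0,-.0622,0,"T")
    M=np.array([[0,1,0],[1,0,0],[0,0,-1.]])
    return [Q.apply(R.from_euler("y",th,degrees=True).apply(p@M.T)+r)+s["eef_pos"] for p in ps]
E
python3 - <<'E'
from wm import *
c=read_camera("wrist");s=get_state()
d=trace("ridge_centre","wrist");print([(round(x["p"],2),x["location"],x["pixels"].sum()) for x in d])
print([(round(x["p"],2),x["location"]) for x in place_of("ridge_corner","wrist")])
m=fillm(d[0]["pixels"]);w=(250,120,390,320);mm=m[w[1]:w[3],w[0]:w[2]]
def cost(v):
    return np.abs(render(c,held_parts(s,v[:3]/1000,v[3]),w)-mm).sum()/mm.sum()
best=min((minimize(cost,x0,method="Nelder-Mead",options=dict(initial_simplex=np.array([x0]+[np.array(x0)+e for e in np.diag([3,3,3,4.])]),xatol=.02,fatol=1e-4)) for x0 in ([-1,0,-20,0],[-1,0,-18,2],[-3,0,-22,-2])),key=lambda r:r.fun)
print(best.x,best.fun,cost([-1.2,0,-20,0]))
im=c["color"][:,:,::-1].copy();im[m>0]=im[m>0]//2+np.array([80,0,0],np.uint8)
overlay(c,im,held_parts(s,best.x[:3]/1000,best.x[3]),0,0,1)
cv2.imwrite("pics/m.png",cv2.resize(im[100:340,200:440],None,fx=2.5,fy=2.5))
E
```

```text
[(0.67, [321.1, 237.6], np.int64(11381))]
[]Traceback (most recent call last):
  File "<stdin>", line 9, in <module>
  File "<stdin>", line 7, in cost
TypeError: unsupported operand type(s) for /: 'list' and 'int'
```

```bash
cat > hm.py <<'E'
from wm import *
def held(name):
    c=read_camera("wrist");s=get_state()
    d=trace("ridge_centre","wrist");print([(round(x["p"],2),x["location"],x["pixels"].sum()) for x in d])
    m=fillm(d[0]["pixels"]);w=(250,120,390,320);mm=m[w[1]:w[3],w[0]:w[2]]
    def cost(v):
        v=np.asarray(v);return np.abs(render(c,held_parts(s,v[:3]/1000,v[3]),w)-mm).sum()/mm.sum()
    best=min((minimize(cost,x0,method="Nelder-Mead",options=dict(initial_simplex=np.array([x0]+[np.array(x0)+e for e in np.diag([3,3,3,4.])]),xatol=.02,fatol=1e-4)) for x0 in ([-1,0,-20,0],[-1,0,-18,2],[-3,0,-22,-2])),key=lambda r:r.fun)
    print(best.x,best.fun,cost([-1.2,0,-20,0]))
    im=c["color"][:,:,::-1].copy();im[m>0]=im[m>0]//2+np.array([80,0,0],np.uint8)
    overlay(c,im,held_parts(s,best.x[:3]/1000,best.x[3]),0,0,1)
    overlay(c,im,held_parts(s,np.array([-.0012,0,-.02]),0),0,0,1,(0,255,0))
    cv2.imwrite(f"pics/{name}.png",cv2.resize(im[100:340,200:440],None,fx=2.5,fy=2.5))
E
python3 -c "from hm import *;held('m')"
```

```text
[(0.92, [319.6, 240.2], np.int64(11277))]
[ -1.2226   0.5113 -17.4119  -1.9186] 0.023250258778565173 0.05641372720758022
```

View pics/m.png

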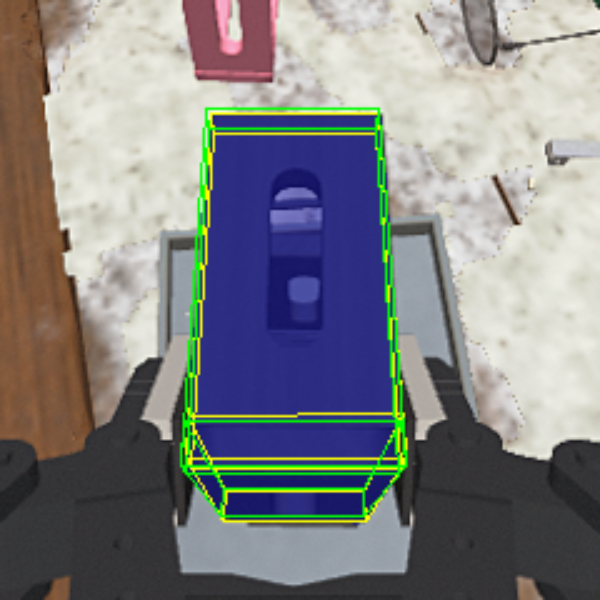

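```bash
cat >> tgt.py <<'E'
def go(s,lift,n,r=(-.0012,.0003,-.019),fix=1.2):
    p,Q=target(r,lift=lift); Q=Q*R.from_euler("y",fix,degrees=True); B,o=bframe();p=o+B.apply((0,-.038,.088))-Q.apply(r)+[0,0,lift]
    plan(s,p,Q,n)
E
python3 - <<'E'
from wm import *
from tgt import *
s=get_state();print(s["time"],s["eef_pos"],s["contact_force"]);go(s,.02,2)
E
```

```text
8.7 [0.4825 0.3533 0.1366] [-0.2333 -0.1161 -4.3366]
total mm [  4.1   3.2 -37.8] deg [-0.3  1.3 -0.1]
[-1.2, 0.2, 1.5, -0.2, 0.7, -0.1]
[-1.2, 0.1, 1.5, -0.2, 0.7, -0.1]
```

```bash
python3 -m crank '[[1,-1.2,0.2,1.5,-0.2,0.7,-0.1],[1,-1.2,0.1,1.5,-0.2,0.7,-0.1],[1,0,0,0,0,0,0]]' 
python3 - <<'E'
from wm import *
from tgt import *
c=read_camera("wrist");cv2.imwrite("pics/n.png",c["color"][:,:,::-1])
c=read_camera("scene");im=c["color"][140:240,220:370,::-1];cv2.imwrite("pics/n2.png",cv2.resize(im,None,fx=5,fy=5,interpolation=cv2.INTER_CUBIC))
s=get_state();print(s["time"],s["eef_pos"],s["contact_force"]);go(s,.0,2)
E
```

```text
time: 9.0
eef_pos: [0.4839, 0.3563, 0.0945]
tcp_rot: [0.732, 0.558, 0.31, -0.239]
contact_force: [-1.3, -0.4, -4.8]
opening: 0.454
9.1 [0.4857 0.3569 0.0975] [ 0.5228  0.4024 -3.7211]
total mm [  0.9  -0.5 -18.8] deg [-0. -0. -0.]
[-0.7, 0.0, 0.6, -0.0, -0.0, -0.0]
[-0.7, 0.1, 0.7, -0.0, -0.0, -0.0]
```

View pics/n.png

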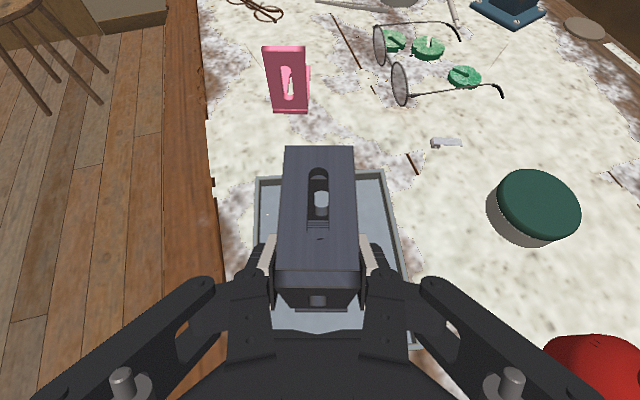

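View pics/n2.png

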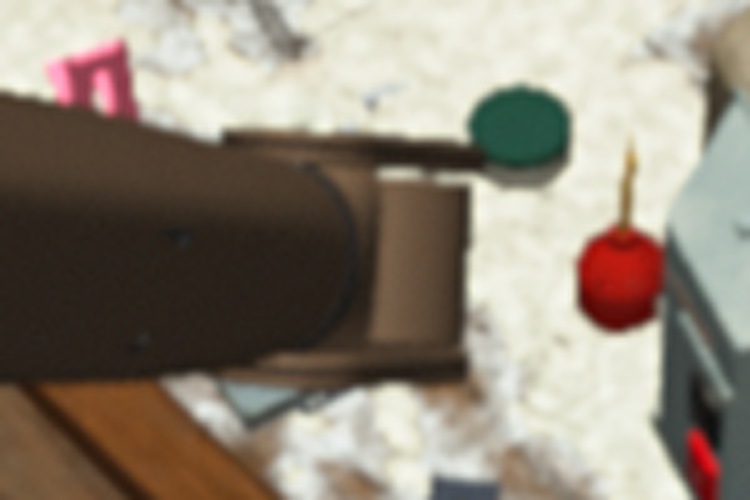

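```bash
python3 -m crank '[[1,-0.4,0,0.4,0,0,0],[1,-0.4,0,0.4,0,0,0],[1,0,0,0,0,0,0]]' 
python3 -m crank '[[1,-0.2,0,0.2,0,0,0],[1,0,0,0,0,0,0]]' 
python3 - <<'E'
from wm import *
from tgt import *
s=get_state();print(s["time"],s["eef_pos"],s["contact_force"],s["wrist_torque"]);go(s,.0,2)
E
```

```text
time: 9.4
eef_pos: [0.4855, 0.3571, 0.0857]
tcp_rot: [0.731, 0.559, 0.312, -0.238]
contact_force: [-0.2, 0.2, -5.2]
opening: 0.447
time: 9.6
eef_pos: [0.4857, 0.3572, 0.0831]
tcp_rot: [0.731, 0.559, 0.312, -0.239]
contact_force: [0.5, -0.6, -4.5]
opening: 0.452
9.6 [0.4857 0.3572 0.0831] [ 0.4934 -0.6409 -4.5382] [-0.8681  0.2175 -0.0154]
total mm [ 0.9 -0.8 -4.4] deg [ 0. -0. -0.]
[-0.2, 0.1, 0.1, 0.0, -0.0, -0.0]
[-0.2, 0.0, 0.2, 0.0, -0.0, -0.0]
```

```bash
python3 -m crank '[[1,-0.1,0.05,0.1,0,0,0],[1,0,0,0,0,0,0]]' 
python3 -m crank '[[1,-0.1,0.05,0.1,0,0,0],[1,0,0,0,0,0,0]]' 
python3 - <<'E'
from wm import *
from tgt import *
c=read_camera("wrist");cv2.imwrite("pics/o.png",cv2.resize(c["color"][100:340,200:440,::-1],None,fx=2.5,fy=2.5,interpolation=cv2.INTER_CUBIC))
s=get_state();print(s["time"],s["eef_pos"],s["contact_force"],s["wrist_torque"]);go(s,.0,2)
E
```

```text
time: 9.8
eef_pos: [0.4864, 0.3571, 0.0819]
tcp_rot: [0.731, 0.558, 0.312, -0.238]
contact_force: [-0.1, 0.5, -4.0]
opening: 0.448
time: 10.0
eef_pos: [0.4868, 0.357, 0.0804]
tcp_rot: [0.731, 0.559, 0.312, -0.238]
contact_force: [0.7, -0.3, -4.0]
opening: 0.452
10.05 [0.4868 0.3571 0.0804] [-0.4509 -0.4112 -4.0388] [-0.9082  0.2422 -0.0332]
total mm [-0.2 -0.6 -1.7] deg [ 0.  -0.1 -0. ]
[-0.1, -0.0, 0.0, 0.0, -0.0, -0.0]
[-0.1, -0.0, 0.1, 0.0, -0.0, -0.0]
```

View pics/o.png

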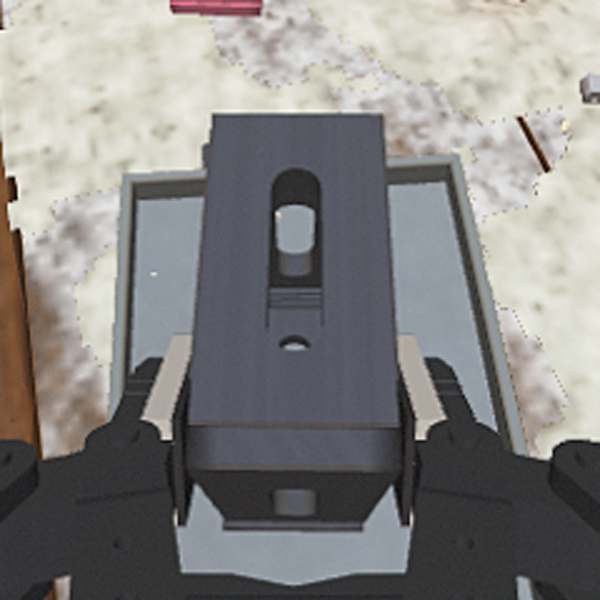

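```bash
python3 -m crank '[[1,-0.1,0,0.1,0,0,0],[1,0,0,0,0,0,0]]' 
python3 -m crank '[[1,-0.1,0,0.1,0,0,0],[1,0,0,0,0,0,0]]' 
```

```text
time: 10.25
eef_pos: [0.4867, 0.3571, 0.0789]
tcp_rot: [0.731, 0.559, 0.312, -0.239]
contact_force: [-0.2, 0.5, -4.7]
opening: 0.45
time: 10.45
eef_pos: [0.4868, 0.3571, 0.0775]
tcp_rot: [0.731, 0.558, 0.312, -0.238]
contact_force: [-0.4, -0.4, -4.7]
opening: 0.453
```

```bash
python3 -m crank '[[1,-0.1,0,0.1,0,0,0],[1,0,0,0,0,0,0]]' 
python3 - <<'E'
from hm import *
c=read_camera("wrist");cv2.imwrite("pics/p.png",cv2.resize(c["color"][100:340,200:440,::-1],None,fx=2.5,fy=2.5,interpolation=cv2.INTER_CUBIC))
held("p2")
E
```

```text
time: 10.65
eef_pos: [0.4872, 0.3576, 0.0773]
tcp_rot: [0.73, 0.558, 0.313, -0.239]
contact_force: [-2.8, -1.4, 2.4]
opening: 0.453
[]Traceback (most recent call last):
  File "<stdin>", line 3, in <module>
  File "hm.py", line 5, in held
    m=fillm(d[0]["pixels"]);w=(250,120,390,320);mm=m[w[1]:w[3],w[0]:w[2]]
            ~^^^
IndexError: list index out of range
```

View pics/p.png

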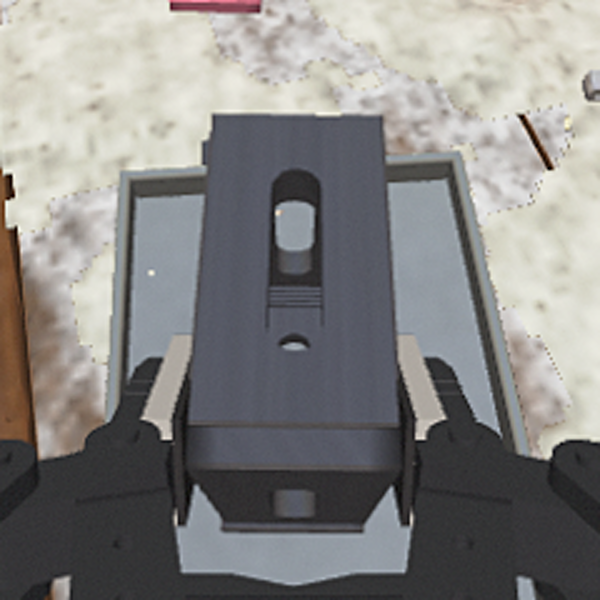

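```bash
python3 -m crank '[[1,-0.05,0,0.05,0,0,0],[1,0,0,0,0,0,0]]' 
python3 - <<'E'
from plant import *
s=get_state();print(s["time"],s["eef_pos"],s["contact_force"],s["wrist_torque"])
E
```

```text
time: 11.0
eef_pos: [0.4873, 0.3579, 0.0772]
tcp_rot: [0.73, 0.558, 0.313, -0.24]
contact_force: [-3.7, -3.6, 7.5]
opening: 0.448
11.0 [0.48728888 0.35787215 0.07723193] [-3.68393753 -3.55916211  7.50436505] [-0.11349678  0.76955478  0.40913603]
```

```bash
python3 -m crank '[[0.05,0,0,0,0,0,0],[0,0,0,0,0,0,0],[-0.15,0,0,0,0,0,0],[-0.4,0,0,0,0,0,0],[-0.5,0,0,0,0,0,0]]' 
python3 - <<'E'
from hm import *
c=read_camera("wrist");cv2.imwrite("pics/q.png",cv2.resize(c["color"][100:340,200:440,::-1],None,fx=2.5,fy=2.5,interpolation=cv2.INTER_CUBIC))
E
```

```text
time: 11.5
eef_pos: [0.4869, 0.3571, 0.0754]
tcp_rot: [0.731, 0.558, 0.312, -0.238]
contact_force: [-0.8, 0.0, -0.9]
opening: 0.75
```

View pics/q.png

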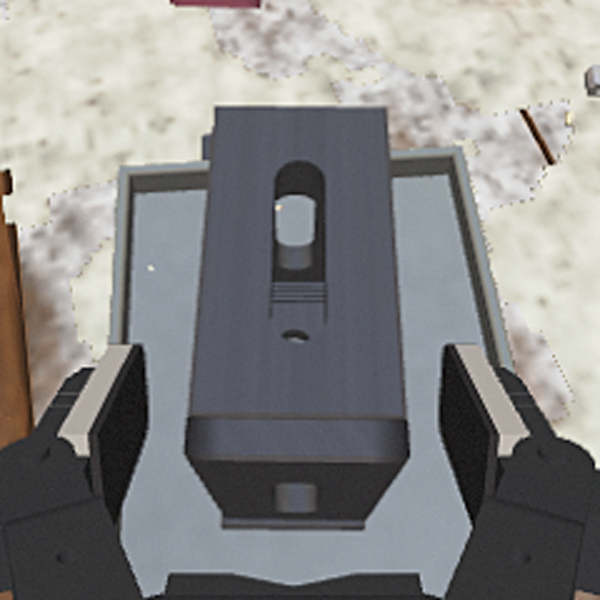

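```bash
python3 -m crank '[[-0.7,0,0,-2,0,0,0],[-1,0,0,-4,0,0,0],[-1,0,0,-5,0,0,0],[-1,1.5,0,-3,0,-7.5,0],[-1,2.5,0,-2,0,-8.5,0]]' 
python3 - <<'E'
from hm import *
c=read_camera("wrist");cv2.imwrite("pics/r.png",c["color"][:,:,::-1])
s=get_state();print(s["time"],s["eef_pos"],s["qpos"])
plan(s,[.44,.19,.24],down(40),6)
E
```

```text
time: 12.05
eef_pos: [0.4645, 0.2731, 0.2105]
tcp_rot: [0.767, 0.583, 0.213, -0.163]
contact_force: [1.2, 0.1, 0.5]
opening: 1.003
12.1 [0.4691 0.2766 0.22  ] [ 0.1349 -0.1297  2.1376  0.6056  0.9833  0.0948]
total mm [-29.1 -86.6  20. ] deg [ 15.7 -28.5 -53.7]
[-1.1, -0.1, -1.1, 2.6, -4.7, -9.0]
[-1.2, -0.3, -0.9, 2.6, -4.7, -9.0]
[-1.2, -0.5, -0.9, 2.6, -4.7, -9.0]
[-1.1, -0.8, -0.7, 2.6, -4.7, -9.0]
[-1.1, -1.0, -0.6, 2.6, -4.7, -9.0]
[-1.0, -1.1, -0.5, 2.6, -4.7, -9.0]
```

View pics/r.png

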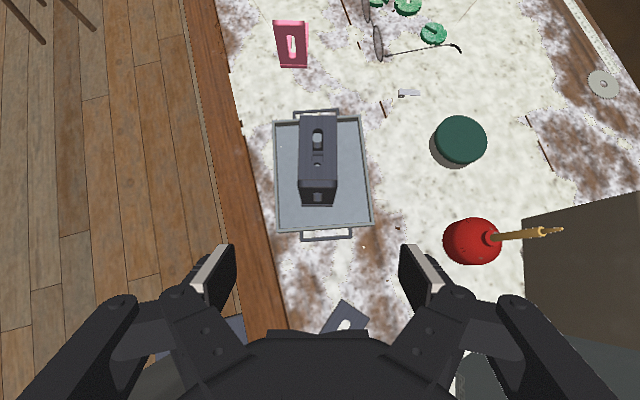

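```bash
python3 - <<'E'
from hm import *
from tgt import *
c=read_camera("wrist");s=get_state();print(s["eef_pos"])
pickle.dump((c,s),open("c2.pkl","wb"))
x0,y0,x1,y1=260,90,390,250;k=4.6
im=cv2.resize(c["color"][y0:y1,x0:x1,::-1],None,fx=k,fy=k,interpolation=cv2.INTER_CUBIC);im2=im.copy()
B,o=bframe()
mid=[box((-20,-40,80),(20,40,88)),box((-20,-40,8),(20,-32,88))]
overlay(c,im2,[B.apply(p+[0,.002,0])+o for p in mid],x0,y0,k)
overlay(c,im2,[B.apply(p)+o for p in (FL,UP)],x0,y0,k,(0,255,0))
im=np.hstack([im,im2]);f=790/im.shape[1];cv2.imwrite("pics/s.png",cv2.resize(im,None,fx=f,fy=f,interpolation=cv2.INTER_AREA))
for t in ("bottom_bracket","ridge_centre"):
    print(t,[(round(d["p"],2),d["location"],d["pixels"].sum()) for d in trace(t,"wrist")])
E
```

```text
[0.4686 0.2775 0.2182]
bottom_bracket [(0.53, [309.8, 164.0], np.int64(266)), (0.22, [468.3, 243.0], np.int64(2547))]
ridge_centre [(0.6, [312.0, 173.4], np.int64(3001))]
```

View pics/s.png

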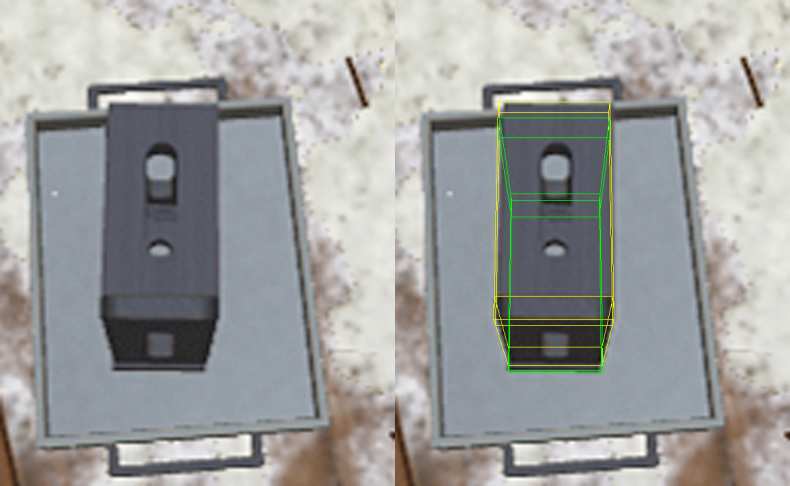

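The box is closed: the predicted outlines of the bottom and second brackets match the picture within about a pixel. Now the standing bracket.

```bash
python3 - <<'E'
from hm import *
s=get_state();plan(s,[.445,.17,.25],down(39),8)
E
```

```text
total mm [ -19.9 -106.8   38.6] deg [ 14.9 -29.1 -52.5]
[-0.9, 0.1, -1.1, 1.9, -3.6, -6.6]
[-1.0, -0.0, -1.1, 1.9, -3.6, -6.6]
[-1.0, -0.2, -1.0, 1.9, -3.6, -6.6]
[-1.0, -0.4, -0.9, 1.9, -3.6, -6.6]
[-1.1, -0.5, -0.8, 1.9, -3.6, -6.6]
[-1.1, -0.6, -0.8, 1.9, -3.6, -6.6]
[-1.0, -0.8, -0.7, 1.9, -3.6, -6.6]
[-0.9, -0.9, -0.5, 1.9, -3.6, -6.6]
```

```bash
python3 -m crank '[[-1,-0.9,0.1,-1.1,1.9,-3.6,-6.6],[-1,-1,0,-1.1,1.9,-3.6,-6.6],[-1,-1,-0.2,-1,1.9,-3.6,-6.6],[-1,-1,-0.4,-0.9,1.9,-3.6,-6.6],[-1,-1.1,-0.5,-0.8,1.9,-3.6,-6.6]]' 
python3 -m crank '[[-1,-1.1,-0.6,-0.8,1.9,-3.6,-6.6],[-1,-1,-0.8,-0.7,1.9,-3.6,-6.6],[-1,-0.9,-0.9,-0.5,1.9,-3.6,-6.6],[-1,0,0,0,0,0,0],[-1,0,0,0,0,0,0]]' 
python3 - <<'E'
from wm import *
measure([("stand",(.4632,.1854,2.253),0,"L","standing_centre")],"t")
s=get_state();print(s["time"],s["eef_pos"],R.from_quat(s["tcp_rot"]).as_matrix(),s["qpos"])
E
```

```text
time: 12.75
eef_pos: [0.4503, 0.2087, 0.2313]
tcp_rot: [0.573, 0.812, 0.081, -0.069]
contact_force: [0.1, 0.2, -1.4]
opening: 1.0
time: 13.25
eef_pos: [0.4434, 0.1699, 0.2464]
tcp_rot: [0.429, 0.903, -0.001, -0.006]
contact_force: [0.4, 0.1, -0.7]
opening: 0.998
stand 0.94 [0.4623 0.1848 2.2692] 130.01 cost 0.04
13.35 [0.4437 0.1697 0.2469] [[-0.6315  0.7753 -0.0112]
 [ 0.7753  0.6316  0.0039]
 [ 0.0101 -0.0062 -0.9999]] [ 0.1486 -0.1609  2.0495  0.0058  1.2636 -0.5367]
```

View pics/t.png

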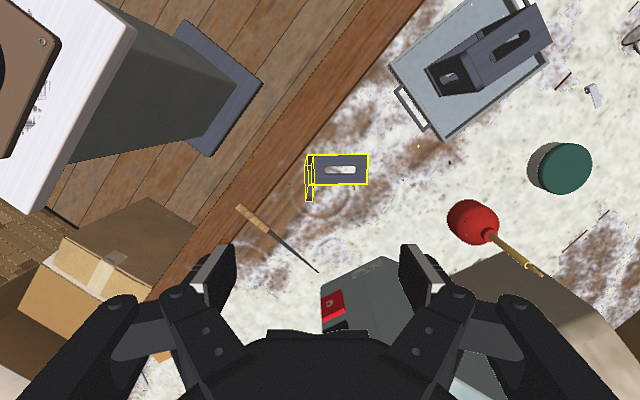

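```bash
python3 -m crank '[[-1,0,-1.2,2,-0.4,-0.6,-0.6],[-1,0,0,4,0,0,0],[-1,0,0,4,0,0,0],[-1,0,0,2.5,0,0,0],[-1,0,0,0,0,0,0]]' 
python3 - <<'E'
from wm import *
measure([("stand",(.4632,.1854,2.253),0,"L","standing_centre")],"u")
s=get_state();print(s["time"],s["eef_pos"],R.from_quat(s["tcp_rot"]).as_matrix(),s["qpos"])
plan(s,[.4346,.1618,.062],down(39.8),3)
E
```

```text
time: 13.85
eef_pos: [0.4317, 0.1615, 0.1187]
tcp_rot: [0.424, 0.905, -0.002, -0.003]
contact_force: [0.4, 1.2, 0.0]
opening: 1.006
stand 0.82 [0.4625 0.1852 2.253 ] 129.09 cost 0.037
13.95 [0.4352 0.162  0.1233] [[-0.6402  0.7682  0.0024]
 [ 0.7682  0.6402 -0.0005]
 [-0.0019  0.0016 -1.    ]] [ 0.1378 -0.0391  2.1822 -0.001   0.9961 -0.5564]
total mm [ -0.6  -0.2 -61.3] deg [0.1 0.1 0. ]
[0.0, -0.0, 2.0, 0.0, 0.0, 0.0]
[0.0, -0.0, 2.1, 0.0, 0.0, 0.0]
[0.0, -0.1, 2.0, 0.0, 0.0, 0.0]
```

View pics/u.png

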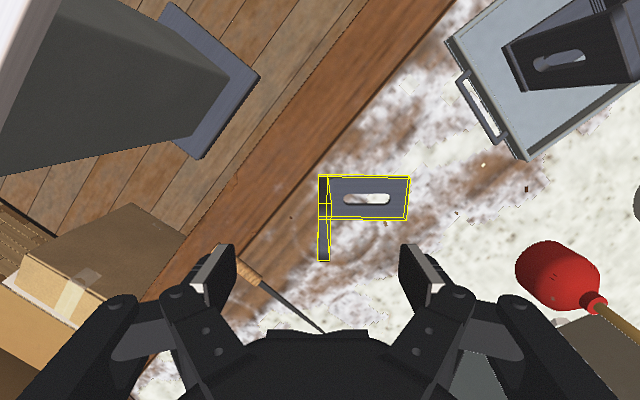

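```bash
python3 -m crank '[[-1,0,0,2,0,0,0.4],[-1,0,0,2.1,0,0,0],[-1,0,0,2,0,0,0],[-1,0,0,0,0,0,0]]' 
python3 - <<'E'
from wm import *
c=read_camera("wrist");cv2.imwrite("pics/v.png",c["color"][:,:,::-1])
s=get_state();print(s["time"],s["eef_pos"],s["contact_force"])
E
```

```text
time: 14.35
eef_pos: [0.4351, 0.162, 0.062]
tcp_rot: [0.427, 0.904, 0.0, 0.001]
contact_force: [0.5, -0.1, -0.7]
opening: 1.003
14.4 [0.436  0.1621 0.0632] [-1.6734  0.2479  0.3545]
```

View pics/v.png

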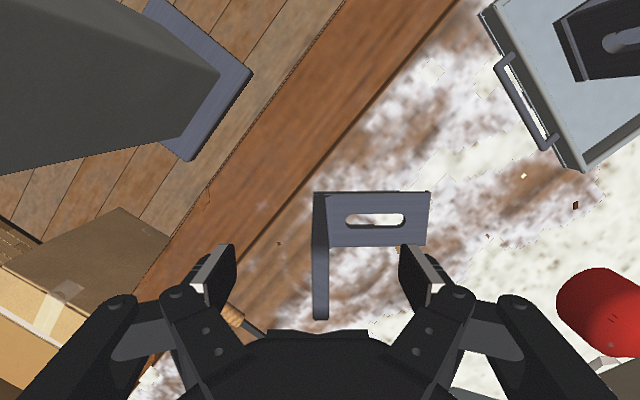

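```bash
python3 -m crank '[[0,0,0,0,0,0,0],[0.6,0,0,0,0,0,0],[1,0,0,0,0,0,0],[1,0,0,0,0,0,0],[1,0,0,0,0,0,0]]' 60
python3 -m crank '[[1,0,0,0,0,0,0],[1,0,0,0,0,0,0],[1,0,0,0,0,0,0]]' 80
python3 - <<'E'
from wm import *
c=read_camera("wrist");cv2.imwrite("pics/w.png",c["color"][:,:,::-1])
measure([("stand",(.4632,.1854,2.253),0,"L","standing_centre")],"w2")
s=get_state();print(s["time"],s["eef_pos"],s["contact_force"],s["opening"],R.from_quat(s["tcp_rot"]).as_matrix())
E
```

```text
time: 14.9
eef_pos: [0.4356, 0.1621, 0.0627]
tcp_rot: [0.427, 0.904, 0.001, 0.002]
contact_force: [-0.1, -0.2, -0.7]
opening: 0.145
time: 15.2
eef_pos: [0.436, 0.1622, 0.0628]
tcp_rot: [0.427, 0.904, 0.001, 0.002]
contact_force: [1.4, 0.2, 2.6]
opening: 0.08
stand 0.7 [0.4626 0.1849 2.2624] 129.62 cost 0.061
15.35 [0.436  0.1622 0.0628] [0.1649 0.7122 3.0919] 0.08253279112787172 [[-0.6355  0.7721  0.0048]
 [ 0.7721  0.6355 -0.0005]
 [-0.0035  0.0034 -1.    ]]
```

View pics/w2.png

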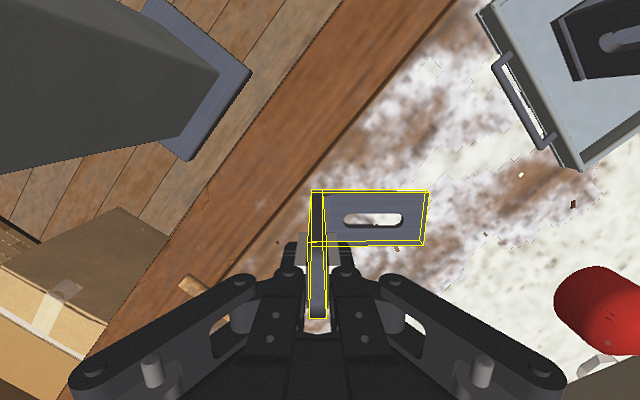

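```bash
python3 -m crank '[[1,0,0,-1,0,0,0],[1,0,0,-3,0,0,0],[1,0,0,-5,0,0,0],[1,0,0,-5,0,0,0],[1,0,0,-4,0,0,0]]' 80
python3 - <<'E'
from wm import *
from tgt import *
s=get_state();print(s["time"],s["eef_pos"],s["contact_force"],s["opening"])
a,b=plan(s,[.45,.33,.25],down(-0),5)
s["eef_pos"]=a;s["tcp_rot"]=b.as_quat();B,o=bframe()
a,b=plan(s,o+B.apply([-.0005,.037,.088+.0628+.07]),down(-105.2),13)
E
```

```text
time: 15.85
eef_pos: [0.4337, 0.1619, 0.2441]
tcp_rot: [0.427, 0.904, -0.0, 0.001]
contact_force: [1.0, -1.0, -3.2]
opening: 0.082
15.85 [0.4337 0.1619 0.2441] [ 1.0416 -1.0025 -3.2151] 0.08187658056268472
total mm [ 16.3 168.1   5.9] deg [ 0.1  0.1 39.5]
[2.4, 2.4, -0.1, 0.0, 0.0, 7.9]
[2.7, 2.0, -0.1, 0.0, 0.0, 7.9]
[2.9, 1.7, -0.2, 0.0, 0.0, 7.9]
[3.2, 1.2, -0.1, 0.0, 0.0, 7.9]
[3.3, 0.8, -0.1, 0.0, 0.0, 7.9]
total mm [ 52.2  84.5 -26. ] deg [  0.2  -0.1 105.2]
[0.7, 0.4, 0.2, 0.0, -0.0, 8.1]
[0.7, 0.3, 0.2, 0.0, -0.0, 8.1]
[0.7, 0.2, 0.2, 0.0, -0.0, 8.1]
[0.8, 0.1, 0.2, 0.0, -0.0, 8.1]
[0.7, 0.0, 0.2, 0.0, -0.0, 8.1]
[0.8, -0.1, 0.2, 0.0, -0.0, 8.1]
[0.7, -0.2, 0.2, 0.0, -0.0, 8.1]
[0.7, -0.3, 0.2, 0.0, -0.0, 8.1]
[0.6, -0.5, 0.2, 0.0, -0.0, 8.1]
[0.6, -0.5, 0.2, 0.0, -0.0, 8.1]
[0.5, -0.6, 0.2, 0.0, -0.0, 8.1]
[0.4, -0.6, 0.2, 0.0, -0.0, 8.1]
[0.3, -0.7, 0.2, 0.0, -0.0, 8.1]
```

```bash
python3 -m crank '[[1,2.4,2.4,-0.1,0,0,7.9],[1,2.7,2,-0.1,0,0,7.9],[1,2.9,1.7,-0.2,0,0,7.9],[1,3.2,1.2,-0.1,0,0,7.9],[1,3.3,0.8,-0.1,0,0,7.9]]'
python3 -m crank '[[1,0.7,0.4,0.2,0,0,8.1],[1,0.7,0.3,0.2,0,0,8.1],[1,0.7,0.2,0.2,0,0,8.1],[1,0.8,0.1,0.2,0,0,8.1],[1,0.7,0,0.2,0,0,8.1]]'
python3 -m crank '[[1,0.8,-0.1,0.2,0,0,8.1],[1,0.7,-0.2,0.2,0,0,8.1],[1,0.7,-0.3,0.2,0,0,8.1],[1,0.6,-0.5,0.2,0,0,8.1],[1,0.6,-0.5,0.2,0,0,8.1]]'
python3 -m crank '[[1,0.5,-0.6,0.2,0,0,8.1],[1,0.4,-0.6,0.2,0,0,8.1],[1,0.3,-0.7,0.2,0,0,8.1],[1,0,0,0,0,0,0],[1,0,0,0,0,0,0]]'
python3 - <<'E'
from wm import *
from tgt import *
c=read_camera("wrist");cv2.imwrite("pics/x.png",c["color"][:,:,::-1])
s=get_state();print(s["time"],s["eef_pos"],s["contact_force"],s["opening"],s["qpos"]);B,o=bframe()
a,b=plan(s,o+B.apply([-.0005,.037,.088+.0628+.03]),down(-105.2),2)
E
```

```text
time: 16.35
eef_pos: [0.4496, 0.3311, 0.2466]
tcp_rot: [0.709, 0.705, -0.001, 0.001]
contact_force: [0.8, -0.3, -4.8]
opening: 0.08
time: 16.85
eef_pos: [0.4696, 0.3625, 0.2362]
tcp_rot: [0.909, 0.416, -0.001, 0.001]
contact_force: [0.1, -1.1, -3.4]
opening: 0.081
time: 17.35
eef_pos: [0.4898, 0.3953, 0.2262]
tcp_rot: [0.997, 0.075, -0.001, 0.002]
contact_force: [-0.2, -0.6, -4.3]
opening: 0.08
time: 17.85
eef_pos: [0.502, 0.4145, 0.2209]
tcp_rot: [0.991, -0.132, 0.001, 0.001]
contact_force: [0.5, 0.5, -3.3]
opening: 0.081
17.9 [0.5022 0.4146 0.2214] [-0.4024 -0.2555 -4.4747] 0.0796876212464009 [ 0.5356  0.2568  1.663  -0.003   1.2218  2.3726]
total mm [  0.    0.3 -37.6] deg [ 0.1 -0.1  0. ]
[-0.0, -0.0, 1.9, 0.1, -0.1, 0.0]
[-0.0, -0.0, 1.9, 0.1, -0.1, 0.0]
```

View pics/x.png

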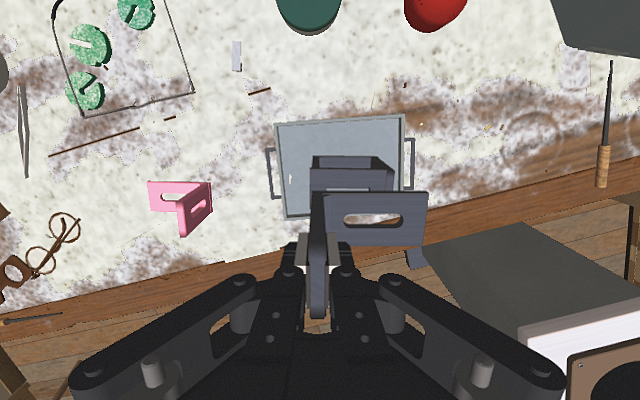

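```bash
cat > ov.py <<'E'
from wm import *
from tgt import *
def ov(name,win=(250,90,450,340),k=3.0,heldit=True,top=None):
    c=read_camera("wrist");s=get_state();x0,y0,x1,y1=win
    im=cv2.resize(c["color"][y0:y1,x0:x1,::-1],None,fx=k,fy=k,interpolation=cv2.INTER_CUBIC);im0=im.copy()
    B,o=bframe();mid=[box((-20,-40,80),(20,40,88)),box((-20,-40,8),(20,-32,88))]
    overlay(c,im,[B.apply(p+[0,.002,0])+o for p in mid],x0,y0,k)
    overlay(c,im,[B.apply(p)+o for p in (FL,UP)],x0,y0,k,(0,255,0))
    Q=R.from_quat(s["tcp_rot"])
    if heldit: overlay(c,im,[Q.apply(p*[1,-1,-1]+[.0005,.036,.0628])+s["eef_pos"] for p in (FL,UP)],x0,y0,k,(0,0,255))
    if top is not None: overlay(c,im,[B.apply(p+top)+o for p in (FL,UP)],x0,y0,k,(0,0,255))
    im=np.hstack([im0,im]);f=min(1,800/im.shape[1]);cv2.imwrite(f"pics/{name}.png",cv2.resize(im,None,fx=f,fy=f,interpolation=cv2.INTER_AREA))
    print(s["time"],s["eef_pos"],s["contact_force"],s["opening"]);return s
E
python3 -c "
from ov import *
ov('y')"
```

```text
17.95 [0.5024 0.4147 0.2218] [ 0.4027 -0.0214 -4.8698] 0.0797412793700693
```

View pics/y.png

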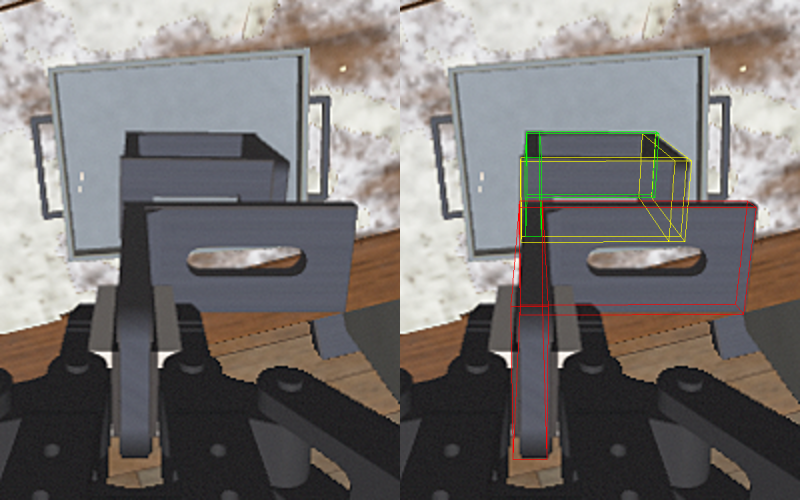

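```bash
python3 -m crank '[[1,0,0,2.5,0,0,0],[1,0,0,2.2,0,0,0],[1,0,0,0.8,0,0,0],[1,0,0,0,0,0,0]]'
python3 -c "
from ov import *
s=ov('z');B,o=bframe()
a,b=plan(s,o+B.apply([-.0005,.037,.088+.0628]),down(-105.2),1)"
```

```text
time: 18.35
eef_pos: [0.5021, 0.4143, 0.1655]
tcp_rot: [0.991, -0.133, 0.0, 0.001]
contact_force: [-0.9, -0.1, -3.3]
opening: 0.081
18.4 [0.503  0.4149 0.1672] [ 0.2863 -0.4076 -2.2279] 0.07796227376221171
total mm [ -0.7  -0.1 -13.4] deg [ 0.  -0.2 -0.1]
[-0.1, 0.0, 1.3, 0.0, -0.2, -0.1]
```

View pics/z.png

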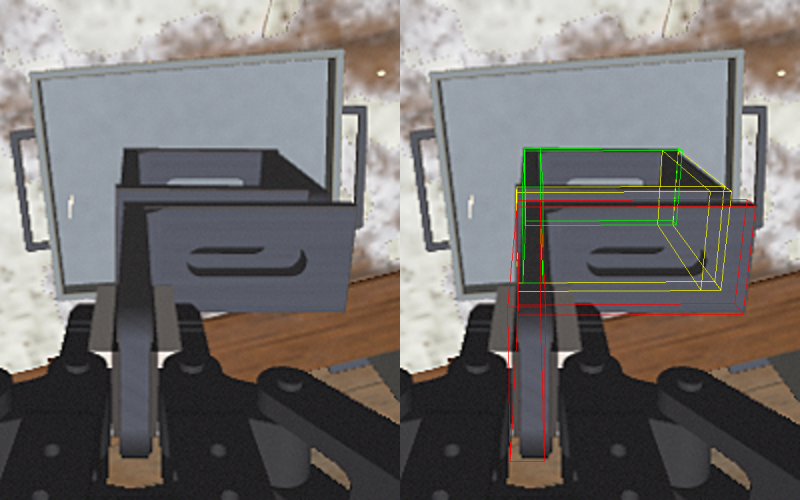

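```bash
python3 -m crank '[[1,-0.1,-0.1,0.6,0,0,0],[1,0,0,0.3,0,0,0],[1,0,0,0,0,0,0]]'
python3 -m crank '[[1,0,0,0.15,0,0,0],[1,0,0,0,0,0,0]]'
python3 -m crank '[[1,0,0,0.1,0,0,0],[1,0,0,0,0,0,0]]'
```

```text
time: 18.7
eef_pos: [0.5024, 0.4164, 0.1584]
tcp_rot: [0.991, -0.133, 0.002, 0.0]
contact_force: [0.3, -0.6, -3.6]
opening: 0.079
time: 18.9
eef_pos: [0.5025, 0.4164, 0.157]
tcp_rot: [0.991, -0.133, 0.002, 0.0]
contact_force: [-0.5, -0.0, -4.1]
opening: 0.081
time: 19.1
eef_pos: [0.5025, 0.4164, 0.1558]
tcp_rot: [0.991, -0.133, 0.002, 0.0]
contact_force: [0.4, 0.4, -3.5]
opening: 0.083
```

```bash
python3 -m crank '[[1,0,0,0.1,0,0,0],[1,0,0,0,0,0,0]]'
python3 -m crank '[[1,0,0,0.1,0,0,0],[1,0,0,0,0,0,0]]'
python3 -c "
from ov import *
s=ov('za');print(s['wrist_torque'])"
```

```text
time: 19.3
eef_pos: [0.5024, 0.4164, 0.1547]
tcp_rot: [0.991, -0.133, 0.002, 0.0]
contact_force: [-0.1, -0.1, -4.2]
opening: 0.08
time: 19.5
eef_pos: [0.5026, 0.4165, 0.154]
tcp_rot: [0.991, -0.133, 0.002, 0.0]
contact_force: [0.9, 0.6, -3.0]
opening: 0.08
19.55 [0.5026 0.4164 0.154 ] [ 0.7373 -0.4604 -3.2532] 0.08014149999204223
[ 0.0695 -0.0109 -0.0254]
```

View pics/za.png

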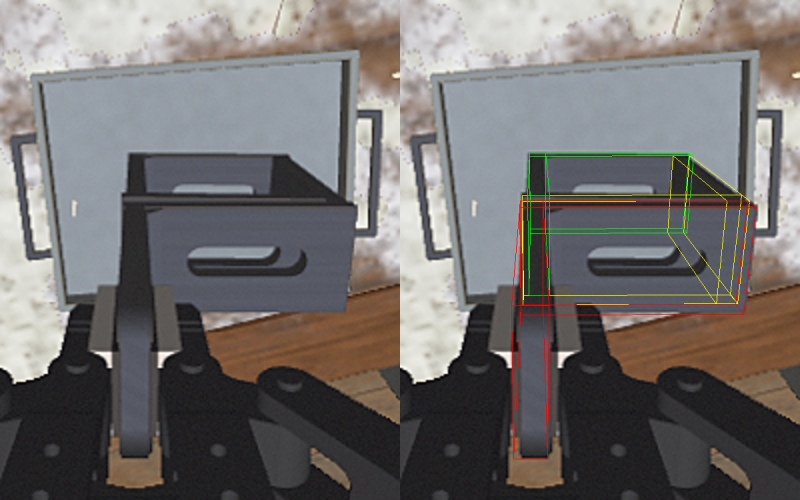

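```bash
python3 -m crank '[[1,0,0,0.1,0,0,0],[1,0,0,0,0,0,0]]'
python3 -m crank '[[1,0,0,0.1,0,0,0],[1,0,0,0,0,0,0]]'
```

```text
time: 19.75
eef_pos: [0.5027, 0.4165, 0.1539]
tcp_rot: [0.991, -0.133, 0.002, 0.0]
contact_force: [-0.8, -2.4, 1.6]
opening: 0.084
time: 19.95
eef_pos: [0.5029, 0.4166, 0.1538]
tcp_rot: [0.991, -0.133, 0.002, -0.0]
contact_force: [-2.5, -2.5, 5.0]
opening: 0.08
```

```bash
python3 -m crank '[[0.8,0,0,0,0,0,0],[0.7,0,0,0,0,0,0],[0.5,0,0,0,0,0,0],[0.2,0,0,0,0,0,0],[0,0,0,0,0,0,0]]'
python3 -c "
from ov import *
s=ov('zb',heldit=False,top=[-.0005,.002,.088])"
```

```text
time: 20.45
eef_pos: [0.5025, 0.4164, 0.1517]
tcp_rot: [0.991, -0.133, 0.002, 0.0]
contact_force: [-0.4, -0.1, 0.1]
opening: 0.501
20.5 [0.5025 0.4164 0.1517] [ 0.0188 -0.1975  0.1525] 0.4993235931923109
```

View pics/zb.png

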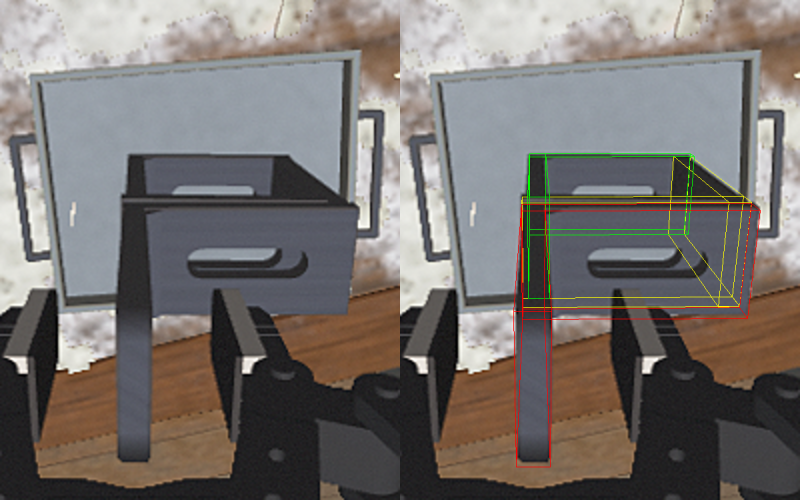

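The third bracket is free and sits flush, its upright over the bottom bracket's upright. I lift straight up and check.

```bash
python3 -m crank '[[0,0,0,-1,0,0,0],[0,0,0,-3,0,0,0],[0,0,0,-5,0,0,0],[0,0,0,-5,0,0,0],[0,0,0,-3,0,0,0]]'
python3 -m crank '[[0,-5,0,0,0,0,0],[0,-5,0,0,0,0,0],[0,-5,0,0,0,0,0],[0,-4,0,0,0,0,0],[0,0,0,0,0,0,0]]'
python3 - <<'E'
from ov import *
s=ov("zc",win=(200,60,440,300),heldit=False,top=[-.0005,.002,.088])
c=read_camera("scene");im=c["color"][110:260,200:400,::-1];cv2.imwrite("pics/zd.png",cv2.resize(im,None,fx=4,fy=4,interpolation=cv2.INTER_CUBIC))
c=read_camera("top");im=c["color"][130:280,180:380,::-1];cv2.imwrite("pics/ze.png",cv2.resize(im,None,fx=4,fy=4,interpolation=cv2.INTER_CUBIC))
for t in("oil_can","part_tin"):print(t,[(round(d["p"],2),np.round(d["location"],1)) for d in place_of(t,"top")])
E
```

```text
time: 21.0
eef_pos: [0.5028, 0.4172, 0.3284]
tcp_rot: [0.991, -0.133, 0.005, -0.002]
contact_force: [0.5, 0.5, 0.4]
opening: 0.497
time: 21.5
eef_pos: [0.3145, 0.468, 0.3226]
tcp_rot: [0.991, -0.131, 0.002, -0.001]
contact_force: [-0.1, -0.0, 0.3]
opening: 0.5
21.55 [0.3167 0.4675 0.3225] [ 0.0324 -0.1759  0.8556] 0.5010480980245584
oil_can [(0.81, array([319.6, 173.1]))]
part_tin [(0.57, array([278.7, 161.5]))]
```

View pics/zc.png

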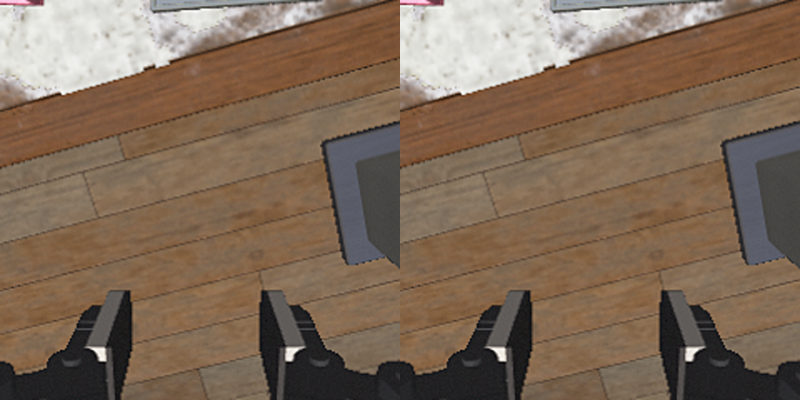

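View pics/zd.png

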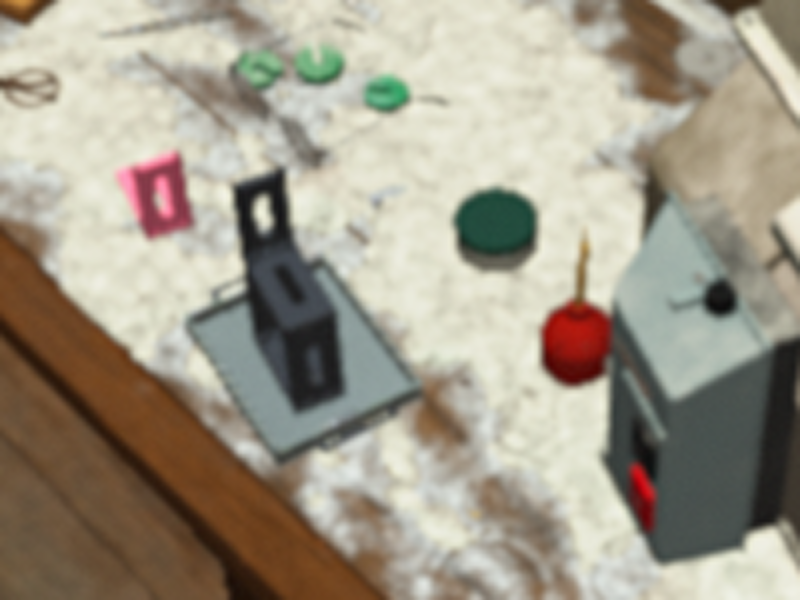

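View pics/ze.png

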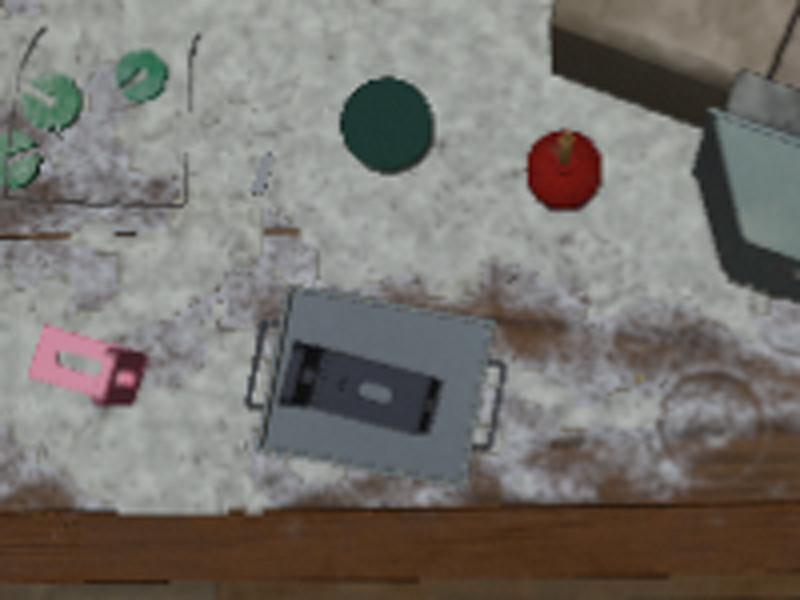

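The scene crop shows the pile standing in the tray with the top upright at the far-left end, and the can and tin unmoved. One last numeric overlay before handing in.

```bash
python3 - <<'E'
from wm import *
from tgt import *
import pickle
B,o=bframe();mid=[box((-20,-40,80),(20,40,88)),box((-20,-40,8),(20,-32,88))];ims=[]
c0=pickle.load(open("c0.pkl","rb"))
for n,(x0,y0,x1,y1) in (("scene",(240,145,310,220)),("top",(235,190,305,265))):
    c=read_camera(n);k=5.7;im=cv2.resize(c["color"][y0:y1,x0:x1,::-1],None,fx=k,fy=k,interpolation=cv2.INTER_CUBIC)
    overlay(c,im,[B.apply(p+[0,.002,0])+o for p in mid],x0,y0,k)
    overlay(c,im,[B.apply(p)+o for p in (FL,UP)],x0,y0,k,(0,255,0))
    overlay(c,im,[B.apply(p+[0,.002,.088])+o for p in (FL,UP)],x0,y0,k,(0,0,255));ims.append(im)
cv2.imwrite("pics/zf.png",np.hstack(ims))
E
```

```text
(no output)
```

View pics/zf.png

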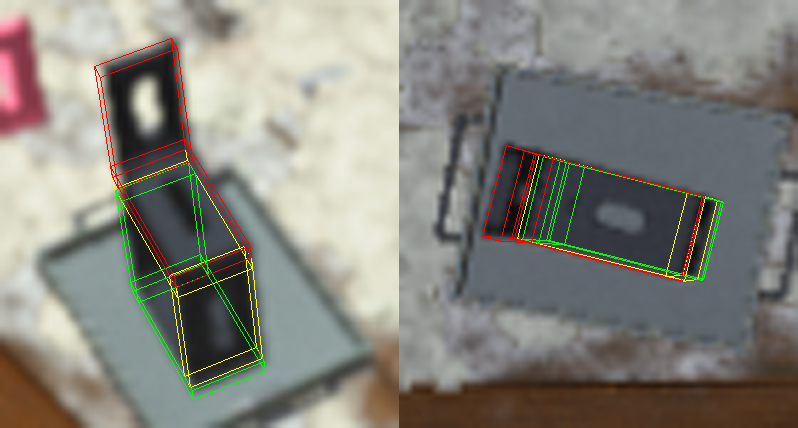

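The outlines agree with both pictures to within about 2 pixels, which is a few millimetres. I'm handing it in.

```bash
python3 -c "
from plant import *
print(get_state()['time']);print(sign_off())"
```

```text
21.85
the job is handed in; nothing more can be done
None
```

The pile is finished and handed in at 21.9 s. I tilted the ridge-up bracket 45° and set it down on the bottom bracket's toe and upright, closing the box. The standing bracket then went flat on top, with its upright above the bottom bracket's.

**Contact:** the wrist force changed by about 8 to 12 N as each bracket touched down.

**Fit:** in the last scene and top pictures the pile stands. Outlines drawn for a flush pile, using the bottom bracket's starting pose, match to about 2 pixels, so I put the three brackets flush within a few millimetres. The bottom bracket does not appear to have moved.

**Oil can and part tin:** both look untouched. Their detected positions in the top picture shifted by only 1 to 3 pixels, which is within the detector's scatter.

**Checks that failed or disagreed:**
- The wrist-camera outline of the held third bracket sat about 2 mm off the position expected from the grip. I shifted it about 1 mm before setting it down.
- Trained-network detection returned nothing in one late wrist picture of the second bracket.
- The last wrist view missed the pile, so the final check used the fixed cameras only.

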